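Fetch the pen from the blocked drawer

TASK

The fountain pen lies in the clear acrylic drawer, but a candle, a coffee cup and an ink bottle stand in the drawer's way. Stand all three on the silver tray, then open the drawer and lay the pen on the middle of the closed notebook. Then shut the drawer fully and put each thing back upright on the middle of its own mat: the candle in the white dish, the cup on the round cork coaster, the ink bottle on the square marble coaster.

Things in the scene. Friction and masses are not known exactly. Their poses are not given: they have to be found in the camera images.
- candle_mid (a point): centre of the cream pillar candle, half-way up: round, 61 mm across, 131 mm high, 0.34 kg, z up along its axis. The tallest thing of the row: it reaches well above a hand that grasps one of its neighbours
- cup_mid (a point): centre of the round bowl of the white coffee cup, half-way up: 51 mm high, 63 mm across at the rim, narrowing to 43 mm at the foot; its handle lies along this frame's -y and reaches 57 mm out from the bowl's centre; at the start the handle points roughly towards the robot. Grasp the bowl from above across this frame's x, on its upper half, with a gentle grip (about 15 N), or pinch its rim
- ink_mid (a point): centre of the square dark-blue ink bottle (black cap on) in the row before the drawer, not the one at the back of the desk; half-way up: body 52 x 52 mm (sides along this frame's x and y), 62 mm high in all; the body is 42 mm high, the cap above it 35 mm across
- pen_mid (a point): middle of the black fountain pen, half-way up: 138 mm long along this frame's y, 12 mm thick. It lies crosswise in the front lane of the drawer, seen through the clear top: at the start its middle is 44 to 56 mm behind the outer face of the drawer front. The lane runs from 4 mm to 100 mm behind that face, with a 23 mm high divider at its rear
- candle_dish: white ceramic dish, 98 mm across, rim 10 mm high, flat inside about 78 mm across and 4 mm above the desk; origin at its centre at desk level. Does not move
- cork_coaster: round cork coaster, 96 mm across, 5 mm thick; origin at its centre at desk level. Does not move
- marble_coaster: square pale marble coaster, 92 x 92 mm, 6 mm thick; origin at its centre at desk level, sides along its x and y. Does not move
- tray: silver tray, 171 mm along its x by 271 mm along its y, to one side of the row; flat inside 132 mm (x) by 232 mm (y), 5 mm above the desk, rim 11 to 13 mm high; origin at its centre at desk level. Does not move
- notebook: closed black pocket notebook, 140 mm along its x by 91 mm along its y, 13 mm thick, on the other side of the row; origin at its centre at desk level. Does not move
- drawer_handle (a point): middle of the drawer's steel bar handle, 45 mm up, 35 mm before its front; bar 11 mm thick, 110 mm long along this y. Shut at the start; opens up to 125 mm along this frame's -x (to the robot), over the mats, about 1 N friction, stays put. Unit of clear acrylic 270 mm wide, 155 mm deep; its top, 74 mm up, begins behind the drawer front. Drawer floor 19 mm, top of its front 70 mm above the desk
Things that resemble listed ones, but are neither listed nor needed, are in the scene too. What is shaped like the part that bears ink_mid but turquoise or yellow is not meant.

How it is judged:
On the way, in this order (a step that is already met when the one before it is completed fails the run):
1. candle, cup and ink bottle stand upright on the silver tray together (x of candle_mid in the frame of tray between -0.062 and 0.062 m and y of candle_mid in the frame of tray between -0.112 and 0.112 m and height (world z) of candle_mid between 0.064 and 0.078 m and angle between each of candle_mid, cup_mid, ink_mid's own z axis and vertical below 0.12 rad and x of cup_mid in the frame of tray between -0.062 and 0.062 m and y of cup_mid in the frame of tray between -0.112 and 0.112 m and height (world z) of cup_mid between 0.0245 and 0.0385 m and x of ink_mid in the frame of tray between -0.062 and 0.062 m and y of ink_mid in the frame of tray between -0.112 and 0.112 m and height (world z) of ink_mid between 0.03 and 0.044 m), for 0.2 s.
2. the drawer is pulled open, over 75 mm (distance of drawer_handle from where it was at the start of the episode above 0.075 m), for 0.2 s.
3. the pen lies on the middle of the notebook (horizontal distance between pen_mid and notebook below 0.03 m and height (world z) of pen_mid between 0.014 and 0.026 m), for 0.2 s.
At the end, for the whole second after the job is handed in: Pen on the notebook, its middle within 30 mm of the notebook's centre; drawer shut to 4 mm; candle in the dish within 12 mm, cup's bowl on the cork and ink bottle on the marble coaster within 15 mm of the centre; all upright and at rest (all of step 3 and horizontal distance between candle_mid and candle_dish below 0.012 m and angle between each of candle_mid, cup_mid, ink_mid's own z axis and vertical below 0.12 rad and height (world z) of candle_mid between 0.065 and 0.073 m and horizontal distance between cup_mid and cork_coaster below 0.015 m and height (world z) of cup_mid between 0.0265 and 0.0345 m and horizontal distance between ink_mid and marble_coaster below 0.015 m and height (world z) of ink_mid between 0.033 and 0.041 m and distance of drawer_handle from where it was at the start of the episode below 0.004 m and linear speed of each of candle, cup, ink, pen below 0.02 m/s); the robot touches nothing.
It fails at once if the candle, the cup or the ink bottle is tipped by more than about 35 degrees (angle between any of candle_mid, cup_mid, ink_mid's own z axis and vertical above 0.6 rad).
It also fails if it takes over 149 s, if anything falls off the work surface, if the arm or the gripper's body presses on something with over 40 N, if the wrist force passes 120 N, or if a joint passes its speed limit or range.

ROBOT

A 6-joint arm with a two-finger parallel gripper is mounted at the origin on a cart in front of the work surface, level with it; the furniture and walls round the work are solid. World frame = base frame: x ahead of the robot, y to its left, z up, the work surface at z = 0. Lengths are in m, angles in rad, forces in N, time in s.
With the tool pointing down it reaches from about 0.325 to 0.9 m from the base axis. Payload 3.5 kg.
Tool frame: the origin (TCP) lies midway between the tips of the shut fingers; the grasp point (between the pads) lies 19 mm behind it (bot.grasp_offset is the distance from the TCP to the grasp point, in m); z points along the fingers, y is the line along which they close (so a half turn about z gives the same grasp; the last joint's range is limited). The gripper opens to 85 mm and grips with 20 to 120 N. Pads are 22 mm wide; open, the fingers measure 114 mm over their backs; the gripper's body (76 mm by 85 mm) begins 54 mm behind the grasp point. The pads swing forward as they close: fully open they stand 13 mm farther back than shut.
Start: joints at [-0.103, 0.276, -0.026, 1.268, 0, 1.467], TCP at [0.625, -0, 0.231] pointing down, gripper open.
Joint ranges: [-3.12, 3.12], [-0.85, 1.88], [-1.08, 1.24], [-1.95, 2.15], [-1.57, 1.53], [-3.14, 3.14]. Speed limits (rad/s): [2.57, 2.57, 3.14, 3.14, 3.14, 3.14].

INTERFACE

Orientations are given as a unit quaternion [w, x, y, z].
In Python, from bench import bot gives the robot as it stands.
- The arm moves only by the shell command python3 -m inch 'ROWS' [FORCE]. ROWS is JSON, a list of rows, each an object with "slide": the shift along the world's x, y, z as a fraction of full scale, a list of three; "dr": the turn, a rotation vector about the world's x, y, z as a fraction of full scale, a list of three; "fingers": the opening, from -1 (shut) to 1 (fully open), so that 0 is half open. A call has 1 to 12 rows; each row shifts and turns the commanded pose from where the row before left it; what a row does not reach is not made up. Full scale, the value 1, is 4 cm for a shift and 5 degrees for a turn. A row lasts 1/12 s, in which the tool goes at most 41.7 mm and 7.16 degrees, less where a joint would pass 70% of its speed; a pose out of reach is approached as far as the arm can. A call with a number of a shift or a turn outside -1 to 1 is refused whole. A call with a gripper value outside its range is refused whole. The fingers move at their own pace and stop on an object; FORCE is the grip in N (left out, the last holds). Time passes only in rows, so rows that do not move let the fingers close. It gives the time, the measured TCP pose, the force, the opening and the grip force at its end, in the units of the state.
- bot.get_state(): the state, without advancing time (a new reading comes with each control period).
- bot.read_camera(name): name is "scene" or "side" or "wrist"; returns the picture (384x512x3 uint8, blue, green, red); there is no depth.
- bot.camera_model(name): a dict with "camera_matrix" (3x3 intrinsics, pixels), "T" (4x4, takes a point from camera to world coordinates). Camera axes: x right, y down, z forward; pixel columns grow to the right and rows downward; lengths in m; the calibration is good to about 2 mm. A picture is of the moment at which its call begins: read the wrist's pose just before it. camera_model takes no time and is no camera call; for the wrist camera it gives the pose at the moment of the call.
- bot.close_job(): hands the job in; it is judged then, once.
The state is a dict: "time_s": time; "qpos": joint angles; "qvel": joint speeds; "joint_efforts": joint torques, N m; "position": TCP position; "ee_rot": TCP orientation; "wrist_force": force on the tool from outside, world axes, zero at the start; "wrist_torque": the same for the moment, N m; "width": opening from 0.0 (shut) to 1.0 (fully open); "gripper_force": force on a finger pad.
Only numpy, scipy, OpenCV 4.12 (cv2) and the standard library are available. Lean on these libraries where they do the work, as an engineer would, in place of code of your own. Each camera call takes 0.05 s, during which the arm holds its last target. There are 200 camera calls.

## Working session

There is one attempt and no reset: what is moved stays moved. The work goes in short steps, Python scripts to look and compute and a shell command to move; the robot and the scene stay as the last step left them, time stands still between calls to the robot, and variables do not carry over. Pictures are saved under pics/ and viewed, at most 14 in all, crops included, and the job is handed in when it is done.

```bash
ls; mkdir -p pics; cat > h.py <<'E'
import numpy as np, cv2
from bench import bot
def shot(n,save=None):
    m=bot.camera_model(n); im=bot.read_camera(n)
    if save: cv2.imwrite(f'pics/{save}.png',im)
    return im,np.array(m['camera_matrix']),np.array(m['T'])
def ray(K,T,uv,z):
    uv=np.atleast_2d(np.array(uv,float))
    d=(np.linalg.inv(K)@np.c_[uv,np.ones(len(uv))].T); d=(T[:3,:3]@d).T; o=T[:3,3]
    return o+d*((z-o[2])/d[:,2])[:,None]
def proj(K,T,p):
    p=np.atleast_2d(p); c=(p-T[:3,3])@T[:3,:3]; q=c@K.T; return q[:,:2]/q[:,2:]
E
python3 - <<'E'
from h import *
for n in ['scene','side','wrist']:
    im,K,T=shot(n,n+'0'); print(n,K.round(1).tolist(),T.round(3).tolist())
    np.savez(n+'0.npz',im=im,K=K,T=T)
a=cv2.imread('pics/scene0.png');print(bot.get_state())
E
```

```text
pics
scene [[394.4, 0.0, 257.2], [0.0, 394.4, 198.2], [0.0, 0.0, 1.0]] [[-0.912, -0.253, 0.324, 0.221], [-0.411, 0.565, -0.716, 0.793], [-0.001, -0.786, -0.619, 0.729], [0.0, 0.0, 0.0, 1.0]]
side [[375.5, 0.0, 251.2], [0.0, 375.5, 189.3], [0.0, 0.0, 1.0]] [[0.961, -0.113, 0.252, 0.299], [-0.276, -0.372, 0.886, -0.933], [-0.006, -0.921, -0.388, 0.475], [0.0, 0.0, 0.0, 1.0]]
wrist [[271.4, 0.0, 256.4], [0.0, 271.4, 190.9], [0.0, 0.0, 1.0]] [[1.0, -0.0, -0.003, 0.624], [-0.001, -0.947, -0.32, 0.083], [-0.002, 0.32, -0.947, 0.372], [0.0, 0.0, 0.0, 1.0]]
{'time_s': 0.15, 'qpos': array([-1.03415958e-01,  2.76979625e-01, -2.75768342e-02,  1.26802804e+00,
        2.03125084e-05,  1.46741898e+00]), 'qvel': array([ 0.00039075, -0.00187437,  0.00552373,  0.00129198,  0.00014753,
        0.00168801]), 'joint_efforts': array([ 1.17211301e-03, -4.46055973e+01,  2.95638728e+01,  1.04999804e-02,
       -4.45402588e-05, -1.76044369e-05]), 'position': array([6.24372148e-01, 5.11773330e-05, 2.30398170e-01]), 'ee_rot': array([-7.00491729e-04,  7.07120156e-01,  7.07092841e-01, -5.55700570e-04]), 'wrist_force': array([-0.22163666,  0.29946692,  0.31339107]), 'wrist_torque': array([ 0.02637119, -0.01112241, -0.03163839]), 'gripper_force': 0.0, 'width': 0.9979002465125838}
```

View pics/scene0.png

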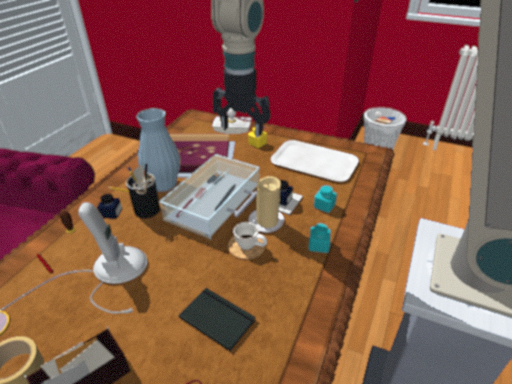

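View pics/side0.png

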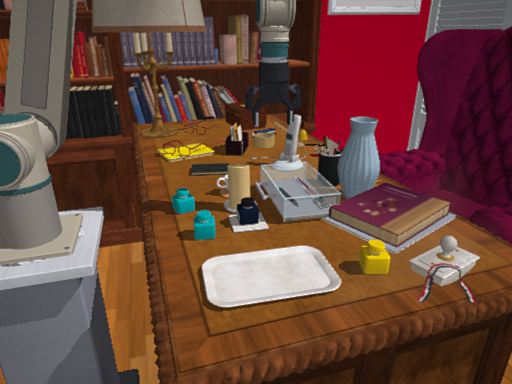

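View pics/wrist0.png

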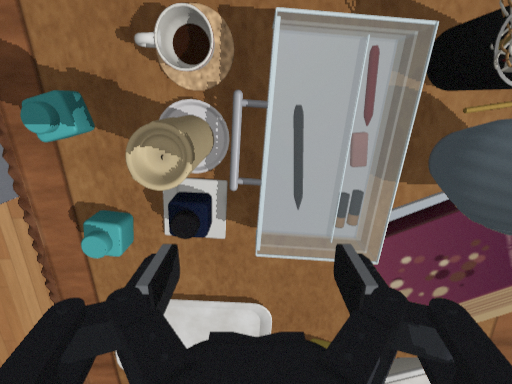

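The pictures show the row in the wrist view: cup (180,40), candle top (158,157), dark-blue ink bottle (187,215), handle bar (237,140) and pen (298,157). The tray is to −y and the notebook to +y, at (218,318) in the scene view.

```bash
python3 - <<'E'
from h import *
d=np.load('wrist0.npz');K,T=d['K'],d['T']
for n,uv,z in [('dish',(194,136),.01),('candletop',(158,157),.131),('cork',(195,45),.005),('cuprim',(184,37),.055),('marble',(195,209),.006),('cap',(187,222),.068),('bar0',(237,95),.045),('bar1',(235,188),.045),('pen0',(298,105),.025),('pen1',(299,208),.025)]:
    print(n,ray(K,T,uv,z)[0].round(3))
d=np.load('side0.npz');K,T=d['K'],d['T'];print('tray',ray(K,T,[(270,275),(203,262),(214,304),(338,287),(322,249)],.012).round(3).tolist())
d=np.load('scene0.npz');K,T=d['K'],d['T'];print('tray',ray(K,T,(315,160),.01).round(3),'nb',ray(K,T,[(218,318),(208,290),(255,320),(232,348),(181,317)],.013).round(3).tolist())
E
python3 -m inch '[{"slide":[0,0,1],"dr":[0,0,0],"fingers":1},{"slide":[0,0,1],"dr":[0,0,0],"fingers":1},{"slide":[-1,0,0.5],"dr":[0,0,0],"fingers":1},{"slide":[-1,0,0],"dr":[0,0,0],"fingers":1},{"slide":[0,0,0],"dr":[0,0,0],"fingers":1},{"slide":[0,0,0],"dr":[0,0,0],"fingers":1}]' 30
```

```text
dish [0.541 0.037 0.01 ]
candletop [0.535 0.034 0.131]
cork [0.549 0.145 0.005]
cuprim [0.549 0.144 0.055]
marble [ 0.534 -0.068  0.006]
cap [ 0.538 -0.06   0.068]
bar0 [0.602 0.088 0.045]
bar1 [ 0.596 -0.023  0.045]
pen0 [0.674 0.076 0.025]
pen1 [ 0.682 -0.059  0.025]
tray [[0.511, -0.324, 0.012], [0.386, -0.238, 0.012], [0.383, -0.38, 0.012], [0.626, -0.399, 0.012], [0.657, -0.264, 0.012]]
tray [[ 0.505 -0.307  0.01 ]] nb [[0.503, 0.373, 0.013], [0.559, 0.317, 0.013], [0.429, 0.345, 0.013], [0.444, 0.422, 0.013], [0.575, 0.403, 0.013]]
time_s: 0.65
position: [0.5454, 0.0002, 0.3298]
ee_rot: [-0.0, 0.707, 0.707, -0.0]
wrist_force: [0.5, -0.3, 0.5]
width: 1.0
gripper_force: 0.0
```

```bash
python3 - <<'E'
from h import *
im,K,T=shot('wrist','w1'); np.savez('w1.npz',im=im,K=K,T=T)
E
python3 -m inch '[{"slide":[0,1,0],"dr":[0,0,0],"fingers":1},{"slide":[0,1,0],"dr":[0,0,0],"fingers":1},{"slide":[0,1,0],"dr":[0,0,0],"fingers":1},{"slide":[0,1,0],"dr":[0,0,0],"fingers":1},{"slide":[0,1,0],"dr":[0,0,0],"fingers":1},{"slide":[0,1,0],"dr":[0,0,0],"fingers":1},{"slide":[0,0,0],"dr":[0,0,0],"fingers":1},{"slide":[0,0,0],"dr":[0,0,0],"fingers":1},{"slide":[0,0,0],"dr":[0,0,0],"fingers":1}]'
python3 - <<'E'
from h import *
im,K,T=shot('wrist','w2'); np.savez('w2.npz',im=im,K=K,T=T)
a=cv2.imread('pics/w1.png');cv2.imwrite('pics/w12.png',cv2.resize(np.hstack([a,im]),(800,300),interpolation=cv2.INTER_AREA))
E
```

```text
time_s: 1.45
position: [0.5483, 0.2402, 0.3291]
ee_rot: [0.0, 0.707, 0.707, -0.001]
wrist_force: [0.7, 0.7, 0.2]
width: 1.0
gripper_force: 0.0
```

View pics/w12.png

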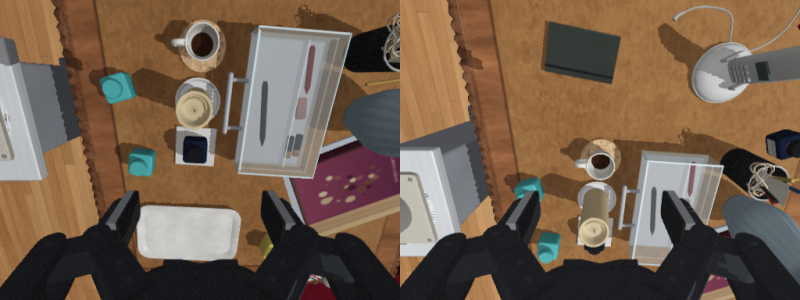

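```bash
cat > seg.py <<'E'
from h import *
def comp(mask,seed_box,close=3):
    x0,y0,x1,y1=seed_box; m=np.zeros_like(mask); m[y0:y1,x0:x1]=mask[y0:y1,x0:x1]
    m=cv2.morphologyEx(m,cv2.MORPH_CLOSE,np.ones((close,close),np.uint8))
    cs,_=cv2.findContours(m,cv2.RETR_EXTERNAL,cv2.CHAIN_APPROX_NONE); return max(cs,key=cv2.contourArea)[:,0,:]
def hsv(im): return cv2.cvtColor(im,cv2.COLOR_BGR2HSV)
def rect(P):  # world points -> centre,size,angle
    return cv2.minAreaRect((P[:,:2]*1000).astype(np.float32))
def circ(P):
    A=np.c_[2*P[:,:2],np.ones(len(P))]; s=np.linalg.lstsq(A,(P[:,:2]**2).sum(1),rcond=None)[0]; return s[:2].round(4),2*np.sqrt(s[2]+s[0]**2+s[1]**2)
E
python3 - <<'E'
from seg import *
d=np.load('w1.npz');im,K,T=d['im'],d['K'],d['T'];h=hsv(im);S,V=h[...,1],h[...,2];ov=im.copy()
white=((S<60)&(V>120)).astype(np.uint8)*255
def r(n,c,K,T,z,f):
    print(n,f(ray(K,T,c,z)))
c=comp(white,(165,250,320,345));cv2.drawContours(ov,[c],-1,(0,0,255),1);r('tray',c,K,T,.012,rect)
c=comp(white,(218,155,282,218),25);cv2.drawContours(ov,[c],-1,(0,0,255),1);r('marble',c,K,T,.006,rect)
c=comp(white,(215,20,290,85),15);cv2.drawContours(ov,[c],-1,(0,255,0),1);r('cup rim',c,K,T,.056,circ)
cd=((h[...,0]>15)&(h[...,0]<32)&(S>40)&(S<150)&(V>140)).astype(np.uint8)*255
c=comp(cd,(215,95,285,168),5);cv2.drawContours(ov,[c],-1,(255,0,0),1);r('candle',c,K,T,.135,circ)
dk=((V<70)).astype(np.uint8)*255
c=comp(dk,(226,165,278,215));cv2.drawContours(ov,[c],-1,(0,255,255),1);r('ink',c,K,T,.048,rect)
d=np.load('w2.npz');im2,K2,T2=d['im'],d['K'],d['T'];h2=hsv(im2)
dk=((h2[...,2]<75)&(h2[...,0]>30)).astype(np.uint8)*255;o2=im2.copy()
c=comp(dk,(175,15,300,115),7);cv2.drawContours(o2,[c],-1,(0,0,255),1);r('notebook',c,K2,T2,.013,rect)
for nm,p in [('side',(0,0,0))]: pass
cv2.imwrite('pics/ov.png',np.hstack([cv2.resize(ov[0:345,160:460],(460,529)),cv2.resize(o2[0:240,170:325],(340,526))[:,:340].copy() if 0 else cv2.resize(o2[0:241,170:325],(340,529))]))
E
```

```text
tray ((510.5697021484375, -310.03289794921875), (172.03126525878906, 269.954345703125), 86.7381362915039)
marble ((533.0126953125, -67.54341125488281), (92.29908752441406, 91.01810455322266), 85.52798461914062)
cup rim (array([0.5417, 0.1431]), np.float64(0.06614924478050872))
candle (array([0.5347, 0.0341]), np.float64(0.05890330827101993))
ink ((532.4352416992188, -60.89289855957031), (58.913639068603516, 49.61864471435547), 85.99614715576172)
notebook ((510.11492919921875, 367.0067138671875), (87.99506378173828, 136.90443420410156), 79.26363372802734)
```

View pics/ov.png

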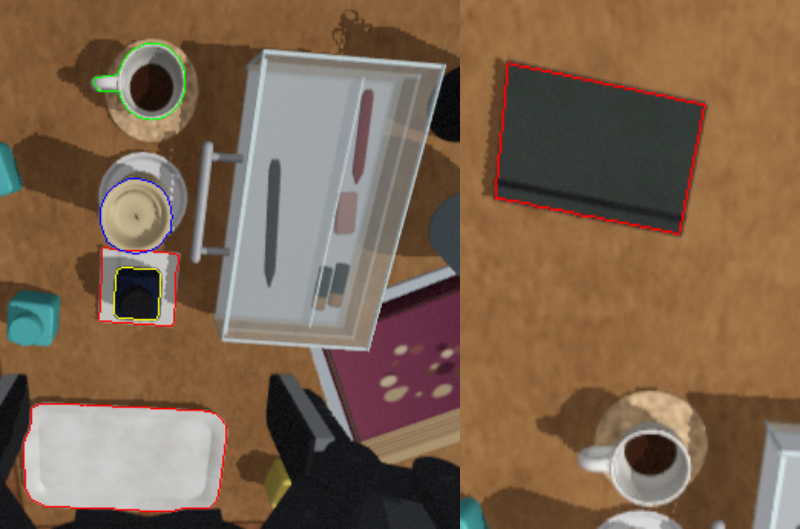

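Sizes match the given ones (tray 172×270, notebook 88×137, marble 92×91). I'm turning the tool so that the fingers close along y, and moving over the candle.

```bash
python3 -m inch '[{"slide":[0,-0.43,0],"dr":[0,0,1],"fingers":1},{"slide":[0,-0.43,0],"dr":[0,0,1],"fingers":1},{"slide":[0,-0.43,0],"dr":[0,0,1],"fingers":1},{"slide":[0,-0.43,0],"dr":[0,0,1],"fingers":1},{"slide":[0,-0.43,0],"dr":[0,0,1],"fingers":1},{"slide":[0,-0.43,0],"dr":[0,0,1],"fingers":1},{"slide":[0,-0.43,0],"dr":[0,0,1],"fingers":1},{"slide":[0,-0.43,0],"dr":[0,0,1],"fingers":1},{"slide":[0,-0.43,0],"dr":[0,0,1],"fingers":1},{"slide":[0,-0.43,0],"dr":[0,0,1],"fingers":1},{"slide":[0,-0.43,0],"dr":[0,0,1],"fingers":1},{"slide":[0,-0.43,0],"dr":[0,0,1],"fingers":1}]'
python3 -m inch '[{"slide":[-0.1,0,-0.5],"dr":[0,0,1],"fingers":1},{"slide":[-0.1,0,-0.5],"dr":[0,0,1],"fingers":1},{"slide":[-0.1,0,-0.5],"dr":[0,0,1],"fingers":1},{"slide":[0,0,-0.5],"dr":[0,0,1],"fingers":1},{"slide":[0,0,0],"dr":[0,0,1],"fingers":1},{"slide":[0,0,0],"dr":[0,0,0.34],"fingers":1},{"slide":[0,0,0],"dr":[0,0,0],"fingers":1},{"slide":[0,0,0],"dr":[0,0,0],"fingers":1}]'
python3 - <<'E'
from seg import *
from scipy.spatial.transform import Rotation as R
s=bot.get_state();print(s['qpos'].round(2),R.from_quat(np.roll(s['ee_rot'],-1)).as_matrix().round(3).tolist())
im,K,T=shot('wrist','w3');np.savez('w3.npz',im=im,K=K,T=T)
d=np.load('w1.npz');K,T=d['K'],d['T'];print(ray(K,T,(259.8,53.2),.056),ray(K,T,(259.1,59),.005))
E
```

```text
time_s: 2.5
position: [0.5475, 0.0309, 0.3301]
ee_rot: [0.0, 0.258, 0.966, -0.0]
wrist_force: [0.4, -0.8, -0.3]
width: 0.999
gripper_force: 0.0
time_s: 3.17
position: [0.5357, 0.0322, 0.2501]
ee_rot: [0.0, 0.03, 1.0, -0.0]
wrist_force: [-0.6, 0.6, 0.4]
width: 1.002
gripper_force: 0.0
[-0.06  0.11 -0.19  1.27 -0.    0.  ] [[-0.998, 0.061, 0.0], [0.061, 0.998, -0.0], [-0.0, -0.0, -1.0]]
[[0.54955477 0.14326202 0.056     ]] [[0.54900942 0.14250355 0.005     ]]
```

View pics/w3.png

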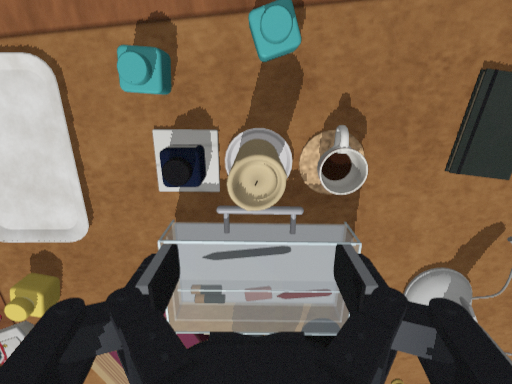

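The camera now looks from the robot side. Candle top is at (257,182), cap at (180,165), cup rim at (343,172), bar from (218,210) to (302,210), and the pen spans (205,256)–(290,250).

```bash
python3 - <<'E'
from seg import *
d=np.load('w3.npz');K,T,im=d['K'],d['T'],d['im'];h=hsv(im)
cd=((h[...,0]>15)&(h[...,0]<32)&(h[...,1]>40)&(h[...,1]<150)&(h[...,2]>140)).astype(np.uint8)*255
c=comp(cd,(222,150,292,212),5);print('candle',circ(ray(K,T,c,.135)))
for n,uv,z in [('cap',(179,166),.068),('cup',(343,172),.056),('bar',[(218,210),(302,210)],.045),('pen',[(205,256),(290,250)],.025),('marble',(186,160),.006)]: print(n,ray(K,T,uv,z).round(4).tolist())
E
python3 -m inch '[{"slide":[0,0.05,-1],"dr":[0,0,0],"fingers":1},{"slide":[0,0,-1],"dr":[0,0,0],"fingers":1},{"slide":[0,0,-0.5],"dr":[0,0,0],"fingers":1},{"slide":[0,0,0],"dr":[0,0,0],"fingers":1}]'
```

```text
candle (array([0.5318, 0.0326]), np.float64(0.05741573507722236))
cap [[0.5244, -0.0613, 0.068]]
cup [[0.5478, 0.1426, 0.056]]
bar [[0.5945, -0.0241, 0.045], [0.6018, 0.0917, 0.045]]
pen [[0.6783, -0.0561, 0.025], [0.6759, 0.0758, 0.025]]
marble [[0.5299, -0.0688, 0.006]]
time_s: 3.55
position: [0.5313, 0.0354, 0.1449]
ee_rot: [-0.005, 0.029, 1.0, 0.0]
wrist_force: [-1.2, 0.4, 0.2]
width: 0.996
gripper_force: 0.0
```

```bash
python3 -m inch '[{"slide":[0,0,-0.8],"dr":[0,0,0],"fingers":1},{"slide":[0,0,-0.8],"dr":[0,0,0],"fingers":1},{"slide":[0,0,0],"dr":[0,0,0],"fingers":1},{"slide":[0,0,0],"dr":[0,0,0],"fingers":1},{"slide":[0,0,0],"dr":[0,0,0],"fingers":1}]'
python3 -m inch '[{"slide":[0,0,0],"dr":[0,0,0],"fingers":0},{"slide":[0,0,0],"dr":[0,0,0],"fingers":0},{"slide":[0,0,0],"dr":[0,0,0],"fingers":0},{"slide":[0,0,0],"dr":[0,0,0],"fingers":0},{"slide":[0,0,0],"dr":[0,0,0],"fingers":0},{"slide":[0,0,0],"dr":[0,0,0],"fingers":0}]' 30
```

```text
time_s: 3.97
position: [0.5376, 0.0354, 0.0883]
ee_rot: [0.002, 0.029, 1.0, -0.0]
wrist_force: [0.0, -0.4, 0.0]
width: 1.0
gripper_force: 0.0
time_s: 4.47
position: [0.5379, 0.035, 0.0887]
ee_rot: [0.002, 0.029, 1.0, -0.001]
wrist_force: [-1.0, -2.2, 4.8]
width: 0.705
gripper_force: 31.6
```

```bash
python3 -m inch '[{"slide":[0,0,0.5],"dr":[0,0,0],"fingers":0},{"slide":[0,0,0.7],"dr":[0,0,0],"fingers":0},{"slide":[0,0,0.7],"dr":[0,0,0],"fingers":0},{"slide":[0,0,0.6],"dr":[0,0,0],"fingers":0},{"slide":[0,0,0],"dr":[0,0,0],"fingers":0},{"slide":[0,0,0],"dr":[0,0,0],"fingers":0}]'
python3 -m inch '[{"slide":[0.14,-0.4,0],"dr":[0,0,0],"fingers":0},{"slide":[0.14,-0.8,0],"dr":[0,0,0],"fingers":0},{"slide":[0.14,-0.8,0],"dr":[0,0,0],"fingers":0},{"slide":[0.14,-0.8,0],"dr":[0,0,0],"fingers":0},{"slide":[0.14,-0.8,0],"dr":[0,0,0],"fingers":0},{"slide":[0.14,-0.8,0],"dr":[0,0,0],"fingers":0},{"slide":[0.14,-0.8,0],"dr":[0,0,0],"fingers":0},{"slide":[0.14,-0.8,0],"dr":[0,0,0],"fingers":0},{"slide":[0.14,-0.8,0],"dr":[0,0,0],"fingers":0},{"slide":[0.14,-0.8,0],"dr":[0,0,0],"fingers":0},{"slide":[0.07,-0.8,0],"dr":[0,0,0],"fingers":0},{"slide":[0,-0.35,0],"dr":[0,0,0],"fingers":0}]'
python3 -m inch '[{"slide":[0,0,0],"dr":[0,0,0],"fingers":0},{"slide":[0,0,0],"dr":[0,0,0],"fingers":0},{"slide":[0,0,0],"dr":[0,0,0],"fingers":0}]'
```

```text
time_s: 4.97
position: [0.5372, 0.0356, 0.1879]
ee_rot: [0.002, 0.029, 1.0, -0.0]
wrist_force: [0.6, 0.5, -3.6]
width: 0.707
gripper_force: 34.7
time_s: 5.97
position: [0.5937, -0.318, 0.1829]
ee_rot: [-0.001, 0.03, 1.0, -0.0]
wrist_force: [0.1, 0.3, -3.0]
width: 0.707
gripper_force: 34.8
time_s: 6.22
position: [0.5934, -0.3128, 0.1841]
ee_rot: [-0.002, 0.029, 1.0, 0.001]
wrist_force: [-0.2, 0.8, -3.1]
width: 0.707
gripper_force: 34.8
```

```bash
python3 -m inch '[{"slide":[0.08,-0.05,-0.6],"dr":[0,0,0],"fingers":0},{"slide":[0,0,-0.7],"dr":[0,0,0],"fingers":0},{"slide":[0,0,-0.5],"dr":[0,0,0],"fingers":0},{"slide":[0,0,-0.3],"dr":[0,0,0],"fingers":0},{"slide":[0,0,-0.15],"dr":[0,0,0],"fingers":0},{"slide":[0,0,0],"dr":[0,0,0],"fingers":0},{"slide":[0,0,0],"dr":[0,0,0],"fingers":0},{"slide":[0,0,0],"dr":[0,0,0],"fingers":0}]'
```

```text
time_s: 6.88
position: [0.599, -0.3169, 0.0978]
ee_rot: [0.001, 0.029, 1.0, -0.001]
wrist_force: [0.6, 0.2, -3.2]
width: 0.705
gripper_force: 34.8
```

```bash
python3 -m inch '[{"slide":[0,0,-0.12],"dr":[0,0,0],"fingers":0},{"slide":[0,0,-0.06],"dr":[0,0,0],"fingers":0},{"slide":[0,0,0],"dr":[0,0,0],"fingers":0},{"slide":[0,0,0],"dr":[0,0,0],"fingers":0}]'
```

```text
time_s: 7.22
position: [0.5982, -0.3169, 0.0894]
ee_rot: [0.001, 0.029, 1.0, -0.0]
wrist_force: [0.6, -1.1, -0.1]
width: 0.708
gripper_force: 35.0
```

```bash
python3 -m inch '[{"slide":[0,0,0],"dr":[0,0,0],"fingers":1},{"slide":[0,0,0],"dr":[0,0,0],"fingers":1},{"slide":[0,0,0],"dr":[0,0,0],"fingers":1},{"slide":[0,0,0.6],"dr":[0,0,0],"fingers":1},{"slide":[0,0,0.8],"dr":[0,0,0],"fingers":1},{"slide":[0,0,0.8],"dr":[0,0,0],"fingers":1},{"slide":[0,0,0],"dr":[0,0,0],"fingers":1},{"slide":[0,0,0],"dr":[0,0,0],"fingers":1}]'
python3 -m inch '[{"slide":[-0.2,0.5,0],"dr":[0,0,0],"fingers":1},{"slide":[-0.2,0.8,0],"dr":[0,0,0],"fingers":1},{"slide":[-0.2,0.8,0],"dr":[0,0,0],"fingers":1},{"slide":[-0.2,0.8,0],"dr":[0,0,0],"fingers":1},{"slide":[-0.2,0.8,0],"dr":[0,0,0],"fingers":1},{"slide":[-0.2,0.8,0],"dr":[0,0,0],"fingers":1},{"slide":[-0.2,0.8,0],"dr":[0,0,0],"fingers":1},{"slide":[-0.2,0.8,0],"dr":[0,0,0],"fingers":1},{"slide":[0,0.3,0],"dr":[0,0,0],"fingers":1},{"slide":[0,0,0],"dr":[0,0,0],"fingers":1},{"slide":[0,0,0],"dr":[0,0,0],"fingers":1}]'
python3 - <<'E'
from seg import *
im,K,T=shot('wrist','w4');np.savez('w4.npz',im=im,K=K,T=T)
im,K,T=shot('side');cv2.imwrite('pics/w4s.png',cv2.resize(np.hstack([cv2.imread('pics/w4.png'),im]),(800,300)))
E
```

```text
time_s: 7.88
position: [0.5998, -0.3177, 0.1805]
ee_rot: [0.003, 0.029, 1.0, -0.002]
wrist_force: [0.0, 1.2, -0.4]
width: 0.998
gripper_force: 0.0
time_s: 8.8
position: [0.5333, -0.06, 0.1759]
ee_rot: [-0.001, 0.028, 1.0, -0.0]
wrist_force: [0.9, -0.6, -0.0]
width: 0.998
gripper_force: 0.0
```

View pics/w4s.png

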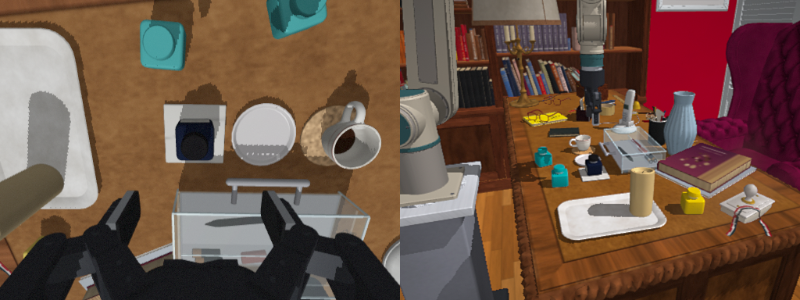

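The candle stands on the tray. The wrist view shows the marble at (250,171), the empty dish at (338,171), the ink cap at (248,185) and the cork under the cup (415,175), in full-size pixels.

```bash
python3 - <<'E'
from seg import *
d=np.load('w4.npz');K,T,im=d['K'],d['T'],d['im'];h=hsv(im);S,V=h[...,1],h[...,2];ov=im.copy()
white=((S<60)&(V>110)).astype(np.uint8)*255
c=comp(white,(205,128,290,212),31);cv2.drawContours(ov,[c],-1,(0,0,255),1);print('marble',rect(ray(K,T,c,.006)))
c=comp(white,(294,128,384,214),5);cv2.drawContours(ov,[c],-1,(0,0,255),1);print('dish',circ(ray(K,T,c,.009)))
dk=(V<70).astype(np.uint8)*255
c=comp(dk,(215,145,285,210));cv2.drawContours(ov,[c],-1,(0,255,255),1);print('ink',rect(ray(K,T,c,.048)))
# cork: tan left edge + cup rim
cv2.imwrite('pics/ov4.png',cv2.resize(ov[110:240,190:500],(775,325)))
E
```

```text
marble ((532.1129150390625, -68.62760162353516), (91.0721664428711, 91.70362091064453), 85.865966796875)
dish (array([0.5382, 0.0349]), np.float64(0.0958117851265187))
ink ((528.326904296875, -66.86774444580078), (50.10755157470703, 54.7395133972168), 86.70772552490234)
```

View pics/ov4.png

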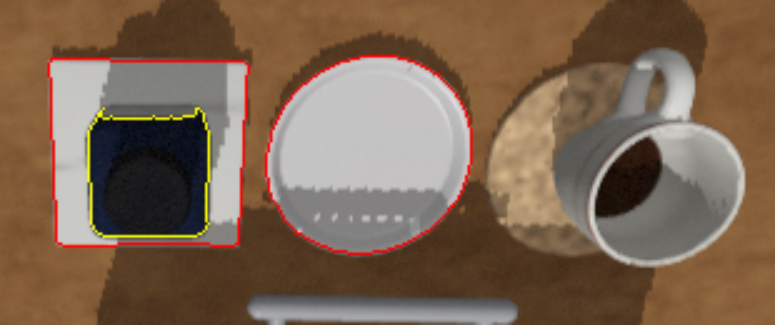

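```bash
python3 -m inch '[{"slide":[-0.08,-0.17,-0.6],"dr":[0,0,0],"fingers":1},{"slide":[0,0,-0.7],"dr":[0,0,0],"fingers":1},{"slide":[0,0,-0.8],"dr":[0,0,0],"fingers":1},{"slide":[0,0,-0.8],"dr":[0,0,0],"fingers":1},{"slide":[0,0,-0.6],"dr":[0,0,0],"fingers":1},{"slide":[0,0,-0.4],"dr":[0,0,0],"fingers":1},{"slide":[0,0,0],"dr":[0,0,0],"fingers":1},{"slide":[0,0,0],"dr":[0,0,0],"fingers":1},{"slide":[0,0,0],"dr":[0,0,0],"fingers":1}]'
```

```text
time_s: 9.65
position: [0.5318, -0.0683, 0.0217]
ee_rot: [0.001, 0.029, 1.0, -0.0]
wrist_force: [-0.8, 0.0, 0.6]
width: 1.002
gripper_force: 0.0
```

```bash
python3 -m inch '[{"slide":[0,0,-0.3],"dr":[0,0,0],"fingers":1},{"slide":[0,0,0],"dr":[0,0,0],"fingers":0},{"slide":[0,0,0],"dr":[0,0,0],"fingers":-0.3},{"slide":[0,0,0],"dr":[0,0,0],"fingers":-0.3},{"slide":[0,0,0],"dr":[0,0,0],"fingers":-0.3},{"slide":[0,0,0],"dr":[0,0,0],"fingers":-0.3},{"slide":[0,0,0],"dr":[0,0,0],"fingers":-0.3},{"slide":[0,0,0],"dr":[0,0,0],"fingers":-0.3}]' 30
python3 -m inch '[{"slide":[0,0,0.4],"dr":[0,0,0],"fingers":-0.3},{"slide":[0,0,0.7],"dr":[0,0,0],"fingers":-0.3},{"slide":[0,0,0.7],"dr":[0,0,0],"fingers":-0.3},{"slide":[0,0,0.4],"dr":[0,0,0],"fingers":-0.3},{"slide":[0,0,0],"dr":[0,0,0],"fingers":-0.3},{"slide":[0,0,0],"dr":[0,0,0],"fingers":-0.3}]'
```

```text
time_s: 10.32
position: [0.5318, -0.0676, 0.0102]
ee_rot: [0.001, 0.029, 1.0, -0.0]
wrist_force: [0.1, -0.8, 5.9]
width: 0.609
gripper_force: 33.1
time_s: 10.82
position: [0.5312, -0.0673, 0.0975]
ee_rot: [0.001, 0.029, 1.0, -0.0]
wrist_force: [0.2, -0.3, -1.7]
width: 0.605
gripper_force: 32.4
```

```bash
python3 -m inch '[{"slide":[-0.28,-0.5,0.2],"dr":[0,0,0],"fingers":-0.3},{"slide":[-0.28,-0.8,0],"dr":[0,0,0],"fingers":-0.3},{"slide":[0,-0.8,0],"dr":[0,0,0],"fingers":-0.3},{"slide":[0,-0.8,0],"dr":[0,0,0],"fingers":-0.3},{"slide":[0,-0.8,0],"dr":[0,0,0],"fingers":-0.3},{"slide":[0,-0.8,0],"dr":[0,0,0],"fingers":-0.3},{"slide":[0,-0.8,0],"dr":[0,0,0],"fingers":-0.3},{"slide":[0,-0.5,0],"dr":[0,0,0],"fingers":-0.3},{"slide":[0,-0.3,0],"dr":[0,0,0],"fingers":-0.3},{"slide":[0,0,0],"dr":[0,0,0],"fingers":-0.3},{"slide":[0,0,0],"dr":[0,0,0],"fingers":-0.3}]'
```

```text
time_s: 11.73
position: [0.507, -0.3101, 0.1031]
ee_rot: [-0.001, 0.029, 1.0, 0.001]
wrist_force: [0.3, 0.4, -1.0]
width: 0.602
gripper_force: 32.4
```

```bash
python3 -m inch '[{"slide":[0,0,-0.6],"dr":[0,0,0],"fingers":-0.3},{"slide":[0,0,-0.7],"dr":[0,0,0],"fingers":-0.3},{"slide":[0,0,-0.5],"dr":[0,0,0],"fingers":-0.3},{"slide":[0,0,-0.35],"dr":[0,0,0],"fingers":-0.3},{"slide":[0,0,0],"dr":[0,0,0],"fingers":-0.3},{"slide":[0,0,0],"dr":[0,0,0],"fingers":-0.3},{"slide":[0,0,-0.06],"dr":[0,0,0],"fingers":-0.3},{"slide":[0,0,-0.06],"dr":[0,0,0],"fingers":-0.3},{"slide":[0,0,0],"dr":[0,0,0],"fingers":-0.3},{"slide":[0,0,0],"dr":[0,0,0],"fingers":-0.3}]'
```

```text
time_s: 12.57
position: [0.5087, -0.3115, 0.0148]
ee_rot: [0.001, 0.029, 1.0, -0.0]
wrist_force: [0.0, -0.1, -0.9]
width: 0.605
gripper_force: 32.4
```

```bash
python3 -m inch '[{"slide":[0,0,-0.1],"dr":[0,0,0],"fingers":-0.3},{"slide":[0,0,-0.03],"dr":[0,0,0],"fingers":-0.3},{"slide":[0,0,0],"dr":[0,0,0],"fingers":-0.3},{"slide":[0,0,0],"dr":[0,0,0],"fingers":-0.3}]'
```

```text
time_s: 12.9
position: [0.5081, -0.3113, 0.0087]
ee_rot: [0.0, 0.029, 1.0, -0.0]
wrist_force: [-0.3, -1.6, -1.0]
width: 0.606
gripper_force: 32.5
```

```bash
python3 -m inch '[{"slide":[0,0,0],"dr":[0,0,0],"fingers":1},{"slide":[0,0,0],"dr":[0,0,0],"fingers":1},{"slide":[0,0,0],"dr":[0,0,0],"fingers":1},{"slide":[0,0,0],"dr":[0,0,0],"fingers":1},{"slide":[0,0,0.6],"dr":[0,0,0],"fingers":1},{"slide":[0,0,0.9],"dr":[0,0,0],"fingers":1},{"slide":[0,0,0.9],"dr":[0,0,0],"fingers":1},{"slide":[0,0,0.9],"dr":[0,0,0],"fingers":1},{"slide":[0,0.3,0.2],"dr":[0,0,0],"fingers":1},{"slide":[0,0.7,0],"dr":[0,0,0],"fingers":1},{"slide":[0.1,0.9,0],"dr":[0,0,0],"fingers":1},{"slide":[0.1,0.9,0],"dr":[0,0,0],"fingers":1}]'
python3 -m inch '[{"slide":[0.2,0.9,0],"dr":[0,0,0],"fingers":1},{"slide":[0.2,0.9,0],"dr":[0,0,0],"fingers":1},{"slide":[0.2,0.9,0],"dr":[0,0,0],"fingers":1},{"slide":[0.2,0.9,0],"dr":[0,0,0],"fingers":1},{"slide":[0,0.9,0],"dr":[0,0,0],"fingers":1},{"slide":[0,0.9,0],"dr":[0,0,0],"fingers":1},{"slide":[0,0.9,0],"dr":[0,0,0],"fingers":1},{"slide":[0,0.9,0],"dr":[0,0,0],"fingers":1},{"slide":[0,0.7,0],"dr":[0,0,0],"fingers":1},{"slide":[0,0.5,0],"dr":[0,0,0],"fingers":1},{"slide":[0,0,0],"dr":[0,0,0],"fingers":1},{"slide":[0,0,0],"dr":[0,0,0],"fingers":1}]'
```

```text
time_s: 13.9
position: [0.5162, -0.1986, 0.1492]
ee_rot: [0.001, 0.03, 1.0, -0.0]
wrist_force: [0.6, -0.1, 0.2]
width: 1.004
gripper_force: 0.0
time_s: 14.9
position: [0.5477, 0.1378, 0.1485]
ee_rot: [-0.0, 0.028, 1.0, -0.0]
wrist_force: [-0.6, 0.3, -0.4]
width: 0.998
gripper_force: 0.0
```

```bash
python3 -m inch '[{"slide":[0,0.12,-0.6],"dr":[0,0,0],"fingers":1},{"slide":[0,0,-0.8],"dr":[0,0,0],"fingers":1},{"slide":[0,0,-0.7],"dr":[0,0,0],"fingers":1},{"slide":[0,0,-0.5],"dr":[0,0,0],"fingers":1},{"slide":[0,0,-0.4],"dr":[0,0,0],"fingers":1},{"slide":[0,0,-0.2],"dr":[0,0,0],"fingers":1},{"slide":[0,0,0],"dr":[0,0,0],"fingers":1},{"slide":[0,0,0],"dr":[0,0,0],"fingers":1},{"slide":[0,0,0],"dr":[0,0,0],"fingers":1}]'
```

```text
time_s: 15.65
position: [0.5494, 0.1413, 0.022]
ee_rot: [0.001, 0.029, 1.0, 0.0]
wrist_force: [0.0, 0.1, 0.7]
width: 1.001
gripper_force: 0.0
```

```bash
python3 - <<'E'
from h import *
im,K,T=shot('wrist'); s,_,_=shot('side')
cv2.imwrite('pics/w5.png',np.hstack([cv2.resize(im,(400,300)),cv2.resize(s[90:315,170:470],(400,300))]))
E
```

```text
(no output)
```

View pics/w5.png

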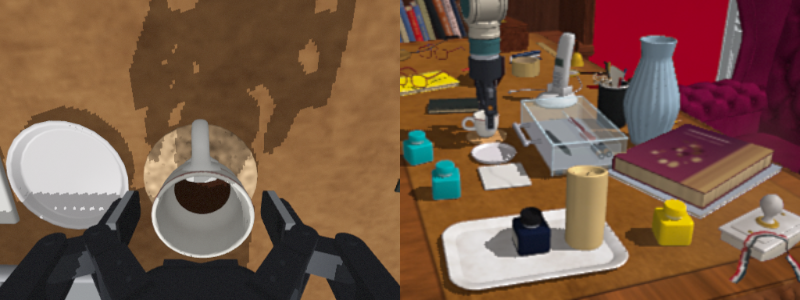

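The cup sits between the fingers with its handle toward the robot. Candle and ink stand on the tray. I'm gripping gently.

```bash
python3 -m inch '[{"slide":[0,0,-0.1],"dr":[0,0,0],"fingers":1},{"slide":[0,0,0],"dr":[0,0,0],"fingers":0.5},{"slide":[0,0,0],"dr":[0,0,0],"fingers":0.2},{"slide":[0,0,0],"dr":[0,0,0],"fingers":0},{"slide":[0,0,0],"dr":[0,0,0],"fingers":0},{"slide":[0,0,0],"dr":[0,0,0],"fingers":0},{"slide":[0,0,0],"dr":[0,0,0],"fingers":0},{"slide":[0,0,0],"dr":[0,0,0],"fingers":0}]' 20
python3 -m inch '[{"slide":[0,0,0.3],"dr":[0,0,0],"fingers":0},{"slide":[0,0,0.5],"dr":[0,0,0],"fingers":0},{"slide":[0,0,0.7],"dr":[0,0,0],"fingers":0},{"slide":[0,0,0.7],"dr":[0,0,0],"fingers":0},{"slide":[0,0,0.4],"dr":[0,0,0],"fingers":0},{"slide":[0,0,0],"dr":[0,0,0],"fingers":0},{"slide":[0,0,0],"dr":[0,0,0],"fingers":0}]'
python3 - <<'E'
from h import *
im,K,T=shot('wrist','w6'); np.savez('w6.npz',im=im,K=K,T=T)
E
```

```text
time_s: 16.42
position: [0.5485, 0.1417, 0.0172]
ee_rot: [0.0, 0.029, 1.0, 0.0]
wrist_force: [-0.9, 0.3, 3.2]
width: 0.712
gripper_force: 21.6
time_s: 17.0
position: [0.5488, 0.1417, 0.1218]
ee_rot: [0.001, 0.029, 1.0, 0.0]
wrist_force: [-0.5, 0.1, -1.5]
width: 0.717
gripper_force: 22.2
```

```bash
python3 -m inch '[{"slide":[-0.1,-0.4,0],"dr":[0,0,0],"fingers":0},{"slide":[-0.15,-0.6,0],"dr":[0,0,0],"fingers":0},{"slide":[-0.17,-0.7,0],"dr":[0,0,0],"fingers":0},{"slide":[-0.17,-0.7,0],"dr":[0,0,0],"fingers":0},{"slide":[-0.17,-0.7,0],"dr":[0,0,0],"fingers":0},{"slide":[-0.17,-0.7,0],"dr":[0,0,0],"fingers":0},{"slide":[-0.17,-0.7,0],"dr":[0,0,0],"fingers":0},{"slide":[-0.17,-0.7,0],"dr":[0,0,0],"fingers":0},{"slide":[-0.17,-0.7,0],"dr":[0,0,0],"fingers":0},{"slide":[-0.17,-0.7,0],"dr":[0,0,0],"fingers":0},{"slide":[-0.17,-0.7,0],"dr":[0,0,0],"fingers":0},{"slide":[-0.17,-0.7,0],"dr":[0,0,0],"fingers":0}]'
python3 -m inch '[{"slide":[-0.17,-0.7,0],"dr":[0,0,0],"fingers":0},{"slide":[-0.17,-0.7,0],"dr":[0,0,0],"fingers":0},{"slide":[-0.17,-0.7,0],"dr":[0,0,0],"fingers":0},{"slide":[-0.17,-0.7,0],"dr":[0,0,0],"fingers":0},{"slide":[-0.1,-0.5,0],"dr":[0,0,0],"fingers":0},{"slide":[-0.05,-0.2,0],"dr":[0,0,0],"fingers":0},{"slide":[0,0,0],"dr":[0,0,0],"fingers":0},{"slide":[0,0,0],"dr":[0,0,0],"fingers":0},{"slide":[0,0,0],"dr":[0,0,0],"fingers":0}]'
python3 - <<'E'
from seg import *
d=np.load('w6.npz');K,T,im=d['K'],d['T'],d['im']
im2,_,_=shot('scene');cv2.imwrite('pics/w6c.png',np.hstack([cv2.resize(im,(400,300)),cv2.resize(im2[120:300,200:440],(400,300))]))
E
```

```text
time_s: 18.05
position: [0.4678, -0.1787, 0.1185]
ee_rot: [-0.002, 0.029, 1.0, 0.001]
wrist_force: [0.1, -0.3, -1.3]
width: 0.713
gripper_force: 22.2
time_s: 18.8
position: [0.4363, -0.3166, 0.1196]
ee_rot: [-0.001, 0.028, 1.0, 0.001]
wrist_force: [-0.2, -0.7, -2.1]
width: 0.713
gripper_force: 22.3
```

View pics/w6c.png

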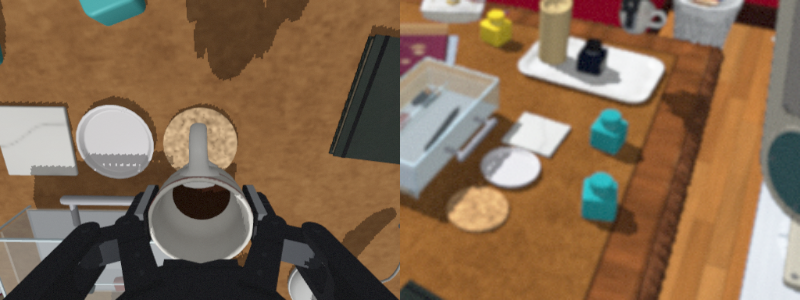

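```bash
python3 -m inch '[{"slide":[0,0.22,-0.4],"dr":[0,0,0],"fingers":0},{"slide":[0,0,-0.6],"dr":[0,0,0],"fingers":0},{"slide":[0,0,-0.6],"dr":[0,0,0],"fingers":0},{"slide":[0,0,-0.4],"dr":[0,0,0],"fingers":0},{"slide":[0,0,-0.2],"dr":[0,0,0],"fingers":0},{"slide":[0,0,-0.1],"dr":[0,0,0],"fingers":0},{"slide":[0,0,0],"dr":[0,0,0],"fingers":0},{"slide":[0,0,0],"dr":[0,0,0],"fingers":0}]'
```

```text
time_s: 19.52
position: [0.4377, -0.3098, 0.0295]
ee_rot: [0.001, 0.028, 1.0, -0.0]
wrist_force: [-0.1, 0.2, -0.2]
width: 0.713
gripper_force: 22.3
```

```bash
python3 -m inch '[{"slide":[0,0,-0.1],"dr":[0,0,0],"fingers":0},{"slide":[0,0,0],"dr":[0,0,0],"fingers":0},{"slide":[0,0,0],"dr":[0,0,0],"fingers":0}]'
python3 -m inch '[{"slide":[0,0,-0.1],"dr":[0,0,0],"fingers":0},{"slide":[0,0,0],"dr":[0,0,0],"fingers":0},{"slide":[0,0,0],"dr":[0,0,0],"fingers":0}]'
```

```text
time_s: 19.77
position: [0.4373, -0.31, 0.0253]
ee_rot: [0.0, 0.029, 1.0, -0.0]
wrist_force: [0.6, 0.0, -1.4]
width: 0.719
gripper_force: 22.3
time_s: 20.02
position: [0.4367, -0.3095, 0.0206]
ee_rot: [-0.0, 0.029, 1.0, 0.0]
wrist_force: [0.3, -0.2, -1.2]
width: 0.713
gripper_force: 22.3
```

```bash
python3 -m inch '[{"slide":[0,0,-0.08],"dr":[0,0,0],"fingers":0},{"slide":[0,0,0],"dr":[0,0,0],"fingers":0},{"slide":[0,0,0],"dr":[0,0,0],"fingers":0}]'
python3 -m inch '[{"slide":[0,0,0],"dr":[0,0,0],"fingers":0.2},{"slide":[0,0,0],"dr":[0,0,0],"fingers":0.5},{"slide":[0,0,0],"dr":[0,0,0],"fingers":1},{"slide":[0,0,0],"dr":[0,0,0],"fingers":1},{"slide":[0,0,0.4],"dr":[0,0,0],"fingers":1},{"slide":[0,0,0.8],"dr":[0,0,0],"fingers":1},{"slide":[0,0,0.9],"dr":[0,0,0],"fingers":1},{"slide":[0,0,0.9],"dr":[0,0,0],"fingers":1},{"slide":[0,0,0.5],"dr":[0,0,0],"fingers":1},{"slide":[0,0,0],"dr":[0,0,0],"fingers":1},{"slide":[0,0,0],"dr":[0,0,0],"fingers":1}]'
python3 - <<'E'
from h import *
im,K,T=shot('wrist'); s,Ks,Ts=shot('side');np.savez('w7.npz',im=im,K=K,T=T)
cv2.imwrite('pics/w7.png',np.hstack([cv2.resize(im,(400,300)),cv2.resize(s[180:330,170:370],(400,300))]))
im,K,T=shot('scene');np.savez('s7.npz',im=im,K=K,T=T)
E
```

```text
time_s: 20.27
position: [0.4367, -0.3094, 0.0173]
ee_rot: [-0.0, 0.029, 1.0, 0.0]
wrist_force: [-0.4, -0.7, -0.8]
width: 0.712
gripper_force: 22.3
time_s: 21.18
position: [0.4381, -0.3106, 0.1595]
ee_rot: [0.002, 0.029, 1.0, -0.001]
wrist_force: [-0.5, 0.3, -0.6]
width: 1.0
gripper_force: 0.0
```

View pics/w7.png

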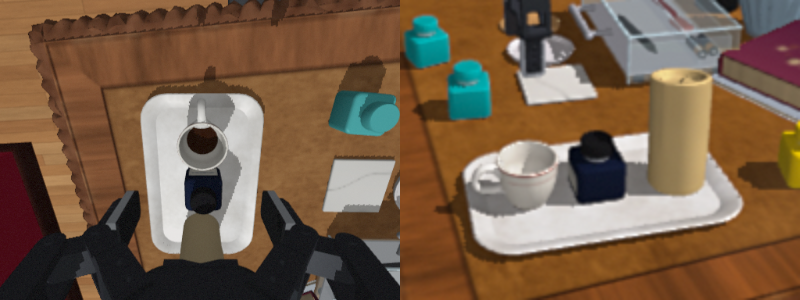

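All three stand upright on the tray: cup, ink, candle from left to right in the side view. Next I turn the tool back and go to the bar.

```bash
python3 -m inch '[{"slide":[0,0.48,0.3],"dr":[0,0,-1],"fingers":1},{"slide":[0.2,0.48,0.3],"dr":[0,0,-1],"fingers":-0.3},{"slide":[0.23,0.48,0],"dr":[0,0,-1],"fingers":-0.3},{"slide":[0.23,0.48,0],"dr":[0,0,-1],"fingers":-0.3},{"slide":[0.23,0.48,0],"dr":[0,0,-1],"fingers":-0.3},{"slide":[0.23,0.48,0],"dr":[0,0,-1],"fingers":-0.3},{"slide":[0.23,0.48,0],"dr":[0,0,-1],"fingers":-0.3},{"slide":[0.23,0.48,0],"dr":[0,0,-1],"fingers":-0.3},{"slide":[0.23,0.48,0],"dr":[0,0,-1],"fingers":-0.3},{"slide":[0.23,0.48,0],"dr":[0,0,-1],"fingers":-0.3},{"slide":[0.23,0.48,0],"dr":[0,0,-1],"fingers":-0.3},{"slide":[0.23,0.48,0],"dr":[0,0,-1],"fingers":-0.3}]'
python3 -m inch '[{"slide":[0.23,0.48,0],"dr":[0,0,-1],"fingers":-0.3},{"slide":[0.23,0.48,0],"dr":[0,0,-1],"fingers":-0.3},{"slide":[0.23,0.48,0],"dr":[0,0,-1],"fingers":-0.3},{"slide":[0.23,0.48,0],"dr":[0,0,-1],"fingers":-0.3},{"slide":[0.23,0.48,0],"dr":[0,0,-1],"fingers":-0.3},{"slide":[0.23,0.48,0],"dr":[0,0,-1],"fingers":-0.3},{"slide":[0,0,0],"dr":[0,0,0],"fingers":-0.3},{"slide":[0,0,0],"dr":[0,0,0],"fingers":-0.3},{"slide":[0,0,0],"dr":[0,0,0],"fingers":-0.3}]'
python3 - <<'E'
from seg import *
d=np.load('s7.npz');K,T,im=d['K'],d['T'],d['im']
# cork mask: tan-speckled round, brighter than wood
h=hsv(im);c0=proj(K,T,[[.549,.1425,.005]])[0];print(c0)
x,y=c0.astype(int);
m=((h[...,2]>150)&(h[...,1]>40)&(h[...,1]<140)).astype(np.uint8)*255
c=comp(m,(x-25,y-22,x+25,y+22),7);print('cork s7',circ(ray(K,T,cv2.convexHull(c)[:,0],.005)),len(c))
im,K,T=shot('wrist','w8');np.savez('w8.npz',im=im,K=K,T=T);h=hsv(im)
c0=proj(K,T,[[.549,.1425,.005]])[0];print(c0);x,y=c0.astype(int)
m=((h[...,2]>150)&(h[...,1]>40)&(h[...,1]<140)).astype(np.uint8)*255
c=comp(m,(x-60,max(0,y-60),x+60,y+60),7);print('cork w8',circ(ray(K,T,cv2.convexHull(c)[:,0],.005)),len(c))
E
```

```text
time_s: 22.33
position: [0.5359, -0.0778, 0.1794]
ee_rot: [-0.002, 0.527, 0.85, -0.001]
wrist_force: [0.3, -0.1, -0.0]
width: 0.35
gripper_force: 0.0
time_s: 23.08
position: [0.5909, 0.0357, 0.18]
ee_rot: [-0.001, 0.727, 0.687, -0.001]
wrist_force: [-0.2, -0.5, -0.2]
width: 0.35
gripper_force: 0.0
[245.38048077 243.92275459]
cork s7 (array([0.5447, 0.1435]), np.float64(0.09388345586360496)) 87
[212.92981994  78.32300754]
cork w8 (array([0.5478, 0.1419]), np.float64(0.09314410121349208)) 263
```

View pics/w8.png

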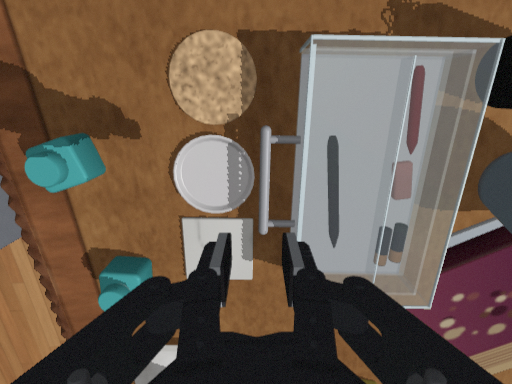

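The view shows the bar from (266,128) to (264,232) and the pen from (333,137) to (334,246), with all mats empty.

```bash
python3 - <<'E'
from seg import *
d=np.load('w8.npz');K,T,im=d['K'],d['T'],d['im']
print(ray(K,T,[(266.5,128),(264,232)],.045).round(4).tolist(),ray(K,T,[(333,137),(334,246)],.025).round(4).tolist())
for z in (.07,): print('front',ray(K,T,[(303,100),(296,270)],z).round(4).tolist())
h=hsv(im);m=((h[...,1]<50)&(h[...,2]>120)).astype(np.uint8)*255
c=comp(m,(171,131,257,215),9);print('dish',circ(ray(K,T,cv2.convexHull(c)[:,0],.009)))
print(bot.get_state()['position'])
E
```

```text
[[0.6032, 0.0908, 0.045], [0.5951, -0.0243, 0.045]] [[0.675, 0.0751, 0.025], [0.6806, -0.0587, 0.025]]
front [[0.6357, 0.1155, 0.07], [0.6276, -0.0591, 0.07]]
dish (array([0.5382, 0.0355]), np.float64(0.09637068102554375))
[0.59101036 0.03542031 0.18032134]
```

```bash
python3 -m inch '[{"slide":[0.2,-0.05,-0.6],"dr":[0,0,0],"fingers":-0.3},{"slide":[0,0,-0.8],"dr":[0,0,0],"fingers":-0.3},{"slide":[0,0,-0.8],"dr":[0,0,0],"fingers":-0.3},{"slide":[0,0,0],"dr":[0,0,0],"fingers":-0.3},{"slide":[0,0,0],"dr":[0,0,0],"fingers":-0.3},{"slide":[0,0,0],"dr":[0,0,0],"fingers":-0.3}]'
```

```text
time_s: 23.63
position: [0.6007, 0.0333, 0.0948]
ee_rot: [0.0, 0.727, 0.686, 0.0]
wrist_force: [0.1, 1.0, 0.2]
width: 0.351
gripper_force: 0.0
```

```bash
python3 -m inch '[{"slide":[-0.03,0,-0.5],"dr":[0,0,0],"fingers":-0.3},{"slide":[0,0,-0.5],"dr":[0,0,0],"fingers":-0.3},{"slide":[0,0,-0.5],"dr":[0,0,0],"fingers":-0.3},{"slide":[0,0,-0.2],"dr":[0,0,0],"fingers":-0.3},{"slide":[0,0,0],"dr":[0,0,0],"fingers":-0.3},{"slide":[0,0,0],"dr":[0,0,0],"fingers":-0.3},{"slide":[0,0,0],"dr":[0,0,0],"fingers":-0.3}]'
python3 -m inch '[{"slide":[0,0,0],"dr":[0,0,0],"fingers":-1},{"slide":[0,0,0],"dr":[0,0,0],"fingers":-1},{"slide":[0,0,0],"dr":[0,0,0],"fingers":-1},{"slide":[0,0,0],"dr":[0,0,0],"fingers":-1},{"slide":[0,0,0],"dr":[0,0,0],"fingers":-1}]' 20
```

```text
time_s: 24.22
position: [0.6025, 0.0336, 0.0333]
ee_rot: [0.003, 0.727, 0.686, 0.002]
wrist_force: [-11.2, -0.3, 25.0]
width: 0.351
gripper_force: 13.8
time_s: 24.63
position: [0.5987, 0.034, 0.0304]
ee_rot: [0.0, 0.727, 0.686, 0.0]
wrist_force: [-10.2, 0.6, 16.8]
width: 0.124
gripper_force: 19.7
```

```bash
python3 -m inch '[{"slide":[-0.1,0,0.06],"dr":[0,0,0],"fingers":-1},{"slide":[-0.2,0.01,0],"dr":[0,0,0],"fingers":-1},{"slide":[0,0,0],"dr":[0,0,0],"fingers":-1},{"slide":[0,0,0],"dr":[0,0,0],"fingers":-1}]'
```

```text
time_s: 24.97
position: [0.5884, 0.0347, 0.0305]
ee_rot: [0.001, 0.727, 0.686, 0.002]
wrist_force: [-2.2, 1.6, 4.8]
width: 0.111
gripper_force: 21.1
```

```bash
python3 -m inch '[{"slide":[-0.3,0.018,0],"dr":[0,0,0],"fingers":-1},{"slide":[-0.4,0.024,0],"dr":[0,0,0],"fingers":-1},{"slide":[-0.4,0.024,0],"dr":[0,0,0],"fingers":-1},{"slide":[-0.4,0.024,0],"dr":[0,0,0],"fingers":-1},{"slide":[-0.4,0.024,0],"dr":[0,0,0],"fingers":-1},{"slide":[-0.4,0.024,0],"dr":[0,0,0],"fingers":-1},{"slide":[-0.3,0.018,0],"dr":[0,0,0],"fingers":-1},{"slide":[0,0,0],"dr":[0,0,0],"fingers":-1},{"slide":[0,0,0],"dr":[0,0,0],"fingers":-1},{"slide":[0,0,0],"dr":[0,0,0],"fingers":-1}]'
```

```text
time_s: 25.8
position: [0.485, 0.0424, 0.0305]
ee_rot: [0.0, 0.727, 0.687, 0.003]
wrist_force: [-0.6, 5.8, 7.4]
width: 0.116
gripper_force: 21.6
```

```bash
python3 -m inch '[{"slide":[0,0,0],"dr":[0,0,0],"fingers":-0.45},{"slide":[0,0,0],"dr":[0,0,0],"fingers":-0.45},{"slide":[0,0,0],"dr":[0,0,0],"fingers":-0.45},{"slide":[0,0,0.5],"dr":[0,0,0],"fingers":-0.45},{"slide":[0,0,0.8],"dr":[0,0,0],"fingers":-0.45},{"slide":[0,0,0.8],"dr":[0,0,0],"fingers":-0.2},{"slide":[0.5,-0.2,0.8],"dr":[0,0,0],"fingers":-0.2},{"slide":[0.6,-0.2,0.5],"dr":[0,0,0],"fingers":-0.2},{"slide":[0.6,-0.2,0],"dr":[0,0,0],"fingers":-0.2},{"slide":[0.3,-0.1,0],"dr":[0,0,0],"fingers":-0.2},{"slide":[0,0,0],"dr":[0,0,0],"fingers":-0.2},{"slide":[0,0,0],"dr":[0,0,0],"fingers":-0.2}]'
python3 - <<'E'
from seg import *
im,K,T=shot('wrist','w9');np.savez('w9.npz',im=im,K=K,T=T)
V=hsv(im)[...,2];g=((V<95)).astype(np.uint8)*255
p=proj(K,T,[[.564,.015,.025],[.56,.083,.025],[.568,-.053,.025]]);print(p)
x,y=p[0].astype(int)
c=comp(g,(x-30,y-80,x+30,y+80),3);W=ray(K,T,c,.025);print(rect(W),len(c)); print(bot.get_state()['position'])
E
```

```text
time_s: 26.8
position: [0.5626, 0.0122, 0.1634]
ee_rot: [-0.0, 0.727, 0.686, -0.001]
wrist_force: [0.2, -0.3, -0.2]
width: 0.401
gripper_force: 0.0
[[258.17659319 178.03868164]
 [250.21566929 112.37939183]
 [265.03384367 234.59520727]]
((563.5364990234375, 16.827255249023438), (11.902792930603027, 135.59524536132812), 2.5580263137817383) 250
[0.56163677 0.01257904 0.16310342]
```

View pics/w9.png

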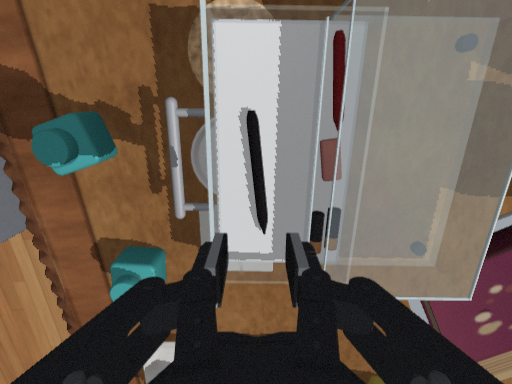

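The pen is clearly visible in the open lane, from (252,112) to (265,234): centre (0.5635, 0.017), measured 12×136 mm. The fingers need about 5.9° of yaw.

```bash
python3 -m inch '[{"slide":[0.04,0.1,-0.5],"dr":[0,0,0.6],"fingers":-0.2},{"slide":[0,0,-0.7],"dr":[0,0,0.58],"fingers":-0.2},{"slide":[0,0,-0.7],"dr":[0,0,0],"fingers":-0.2},{"slide":[0,0,-0.7],"dr":[0,0,0],"fingers":-0.2},{"slide":[0,0,-0.3],"dr":[0,0,0],"fingers":-0.2},{"slide":[0,0,0],"dr":[0,0,0],"fingers":-0.2},{"slide":[0,0,0],"dr":[0,0,0],"fingers":-0.2}]'
```

```text
time_s: 27.43
position: [0.5632, 0.0169, 0.0476]
ee_rot: [-0.001, 0.691, 0.723, -0.001]
wrist_force: [1.0, -0.5, -0.1]
width: 0.4
gripper_force: 0.0
```

```bash
python3 -m inch '[{"slide":[0,0,-0.35],"dr":[0,0,0],"fingers":-0.2},{"slide":[0,0,-0.22],"dr":[0,0,0],"fingers":-0.2},{"slide":[0,0,0],"dr":[0,0,0],"fingers":-0.2},{"slide":[0,0,0],"dr":[0,0,0],"fingers":-0.2},{"slide":[0,0,0],"dr":[0,0,0],"fingers":-0.2}]'
```

```text
time_s: 27.85
position: [0.5653, 0.0166, 0.0262]
ee_rot: [0.001, 0.691, 0.723, 0.0]
wrist_force: [0.5, -0.2, 0.3]
width: 0.403
gripper_force: 0.0
```

```bash
python3 -m inch '[{"slide":[0,0,-0.1],"dr":[0,0,0],"fingers":-0.2},{"slide":[0,0,0],"dr":[0,0,0],"fingers":-1},{"slide":[0,0,0],"dr":[0,0,0],"fingers":-1},{"slide":[0,0,0],"dr":[0,0,0],"fingers":-1},{"slide":[0,0,0],"dr":[0,0,0],"fingers":-1},{"slide":[0,0,0],"dr":[0,0,0],"fingers":-1}]' 25
python3 -m inch '[{"slide":[0,0,0.2],"dr":[0,0,0],"fingers":-1},{"slide":[0,0,0.5],"dr":[0,0,0],"fingers":-1},{"slide":[0,0,0.7],"dr":[0,0,0],"fingers":-1},{"slide":[0,0,0.7],"dr":[0,0,0],"fingers":-1},{"slide":[0,0,0.3],"dr":[0,0,0],"fingers":-1},{"slide":[0,0,0],"dr":[0,0,0],"fingers":-1},{"slide":[0,0,0],"dr":[0,0,0],"fingers":-1}]'
```

```text
time_s: 28.35
position: [0.5655, 0.0165, 0.0221]
ee_rot: [0.001, 0.691, 0.723, 0.001]
wrist_force: [-0.5, -1.2, 5.7]
width: 0.136
gripper_force: 27.4
time_s: 28.93
position: [0.5647, 0.0166, 0.1173]
ee_rot: [0.0, 0.691, 0.723, 0.0]
wrist_force: [-0.0, -0.7, -0.1]
width: 0.138
gripper_force: 26.7
```

```bash
python3 -m inch '[{"slide":[-0.09,0.58,0.2],"dr":[0,0,1],"fingers":-1},{"slide":[-0.09,0.58,0],"dr":[0,0,1],"fingers":-1},{"slide":[-0.09,0.58,0],"dr":[0,0,1],"fingers":-1},{"slide":[-0.09,0.58,0],"dr":[0,0,1],"fingers":-1},{"slide":[-0.09,0.58,0],"dr":[0,0,1],"fingers":-1},{"slide":[-0.09,0.58,0],"dr":[0,0,1],"fingers":-1},{"slide":[-0.09,0.58,0],"dr":[0,0,1],"fingers":-1},{"slide":[-0.09,0.58,0],"dr":[0,0,1],"fingers":-1},{"slide":[-0.09,0.58,0],"dr":[0,0,1],"fingers":-1},{"slide":[-0.09,0.58,0],"dr":[0,0,1],"fingers":-1},{"slide":[-0.09,0.58,0],"dr":[0,0,1],"fingers":-1},{"slide":[-0.09,0.58,0],"dr":[0,0,1],"fingers":-1}]'
python3 -m inch '[{"slide":[-0.09,0.58,0],"dr":[0,0,1],"fingers":-1},{"slide":[-0.09,0.58,0],"dr":[0,0,1],"fingers":-1},{"slide":[-0.09,0.58,0],"dr":[0,0,1],"fingers":-1},{"slide":[0,0,0],"dr":[0,0,0.34],"fingers":-1},{"slide":[0,0,0],"dr":[0,0,0],"fingers":-1},{"slide":[0,0,0],"dr":[0,0,0],"fingers":-1},{"slide":[0,0,0],"dr":[0,0,0],"fingers":-1}]'
```

```text
time_s: 29.93
position: [0.5191, 0.2953, 0.1221]
ee_rot: [-0.002, 0.235, 0.972, -0.002]
wrist_force: [0.9, 0.7, -0.0]
width: 0.132
gripper_force: 26.7
time_s: 30.52
position: [0.5096, 0.3636, 0.1234]
ee_rot: [-0.001, 0.094, 0.996, -0.001]
wrist_force: [0.8, -0.1, -0.1]
width: 0.134
gripper_force: 26.7
```

```bash
python3 -m inch '[{"slide":[0.01,0.08,-0.6],"dr":[0,0,0],"fingers":-1},{"slide":[0,0,-0.7],"dr":[0,0,0],"fingers":-1},{"slide":[0,0,-0.7],"dr":[0,0,0],"fingers":-1},{"slide":[0,0,-0.3],"dr":[0,0,0],"fingers":-1},{"slide":[0,0,0],"dr":[0,0,0],"fingers":-1},{"slide":[0,0,0],"dr":[0,0,0],"fingers":-1},{"slide":[0,0,0],"dr":[0,0,0],"fingers":-1}]'
```

```text
time_s: 31.1
position: [0.5122, 0.3682, 0.0346]
ee_rot: [0.001, 0.094, 0.996, 0.001]
wrist_force: [0.8, 0.6, -0.5]
width: 0.137
gripper_force: 26.7
```

```bash
python3 -m inch '[{"slide":[0,0,-0.25],"dr":[0,0,0],"fingers":-1},{"slide":[0,0,-0.1],"dr":[0,0,0],"fingers":-1},{"slide":[0,0,0],"dr":[0,0,0],"fingers":-1},{"slide":[0,0,0],"dr":[0,0,0],"fingers":-1},{"slide":[0,0,0],"dr":[0,0,0],"fingers":-1}]'
```

```text
time_s: 31.52
position: [0.511, 0.368, 0.0194]
ee_rot: [0.0, 0.093, 0.996, 0.0]
wrist_force: [0.2, 0.0, 0.0]
width: 0.136
gripper_force: 26.7
```

```bash
python3 -m inch '[{"slide":[0,0,-0.07],"dr":[0,0,0],"fingers":-1},{"slide":[0,0,0],"dr":[0,0,0],"fingers":-1},{"slide":[0,0,0],"dr":[0,0,0],"fingers":-1},{"slide":[0,0,0],"dr":[0,0,0],"fingers":-1}]'
python3 -m inch '[{"slide":[0,0,0],"dr":[0,0,0],"fingers":-0.7},{"slide":[0,0,0],"dr":[0,0,0],"fingers":-0.4},{"slide":[0,0,0],"dr":[0,0,0],"fingers":-0.2},{"slide":[0,0,0],"dr":[0,0,0],"fingers":-0.2},{"slide":[0,0,0.3],"dr":[0,0,0],"fingers":-0.2},{"slide":[0,0,0.7],"dr":[0,0,0],"fingers":-0.2},{"slide":[0,0,0.8],"dr":[0,0,0],"fingers":-0.2},{"slide":[0,0,0.8],"dr":[0,0,0],"fingers":-0.2},{"slide":[0,0,0.5],"dr":[0,0,0],"fingers":-0.2},{"slide":[0,0,0],"dr":[0,0,0],"fingers":-1},{"slide":[0,0,0],"dr":[0,0,0],"fingers":-1}]'
python3 - <<'E'
from seg import *
im,K,T=shot('wrist','w10');np.savez('w10.npz',im=im,K=K,T=T)
s,Ks,Ts=shot('scene','s10')
print(proj(K,T,[[.511,.368,.019]]),proj(Ks,Ts,[[.511,.368,.019]]))
cv2.imwrite('pics/v10.png',np.hstack([cv2.resize(im,(400,300)),cv2.resize(s[180:360,140:380],(400,300))]))
E
```

```text
time_s: 31.85
position: [0.5109, 0.3679, 0.0164]
ee_rot: [0.0, 0.093, 0.996, 0.0]
wrist_force: [0.9, 0.2, 0.4]
width: 0.135
gripper_force: 26.7
time_s: 32.77
position: [0.5124, 0.3687, 0.1433]
ee_rot: [0.002, 0.093, 0.996, 0.001]
wrist_force: [0.9, -0.5, 0.2]
width: 0.124
gripper_force: 0.0
[[254.73453404 182.93681438]] [[215.4336137  313.21803901]]
```

View pics/v10.png

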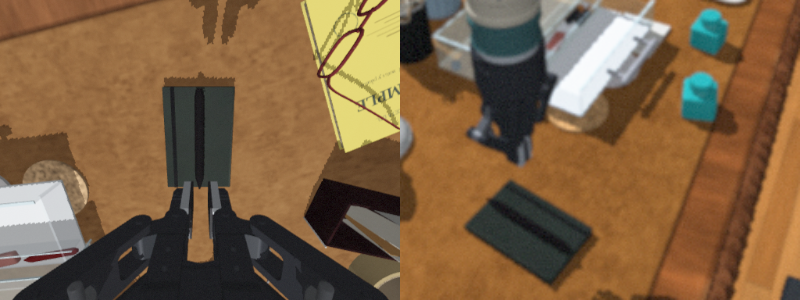

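The pen lies along the middle of the notebook: (200,140) in the left half, (530,230) in the right half. Next I check the turquoise bottles' positions before shutting the drawer.

```bash
python3 - <<'E'
from seg import *
d=np.load('w9.npz');K,T,im=d['K'],d['T'],d['im'];h=hsv(im)
m=((h[...,0]>80)&(h[...,0]<97)&(h[...,1]>120)).astype(np.uint8)*255
for b in [(20,90,130,190),(100,230,180,310)]:
    c=comp(m,b)
    for z in(.02,.055):
        W=ray(K,T,c,z);print(z,W.min(0).round(3),W.max(0).round(3))
E
python3 -m inch '[{"slide":[-0.1,-0.5,0],"dr":[0,0,0.8],"fingers":-1},{"slide":[-0.2,-0.7,0],"dr":[0,0,0.68],"fingers":-1},{"slide":[-0.2,-0.8,0],"dr":[0,0,0],"fingers":-1},{"slide":[-0.2,-0.8,0],"dr":[0,0,0],"fingers":-1},{"slide":[-0.2,-0.8,0],"dr":[0,0,0],"fingers":-1},{"slide":[-0.2,-0.8,0],"dr":[0,0,0],"fingers":-1},{"slide":[-0.2,-0.8,0],"dr":[0,0,0],"fingers":-1},{"slide":[-0.2,-0.8,0],"dr":[0,0,0],"fingers":-1},{"slide":[-0.1,-0.8,0],"dr":[0,0,0],"fingers":-1},{"slide":[0,-0.8,0],"dr":[0,0,0],"fingers":-1},{"slide":[0,-0.5,0],"dr":[0,0,0],"fingers":-1},{"slide":[0,0,0],"dr":[0,0,0],"fingers":-1}]'
python3 -m inch '[{"slide":[0,0,0],"dr":[0,0,0],"fingers":-1},{"slide":[0,0,0],"dr":[0,0,0],"fingers":-1}]'
```

```text
0.02 [0.328 0.031 0.02 ] [0.416 0.093 0.02 ]
0.055 [0.357 0.039 0.055] [0.435 0.093 0.055]
0.02 [ 0.367 -0.14   0.02 ] [ 0.446 -0.063  0.02 ]
0.055 [ 0.391 -0.111  0.055] [ 0.461 -0.043  0.055]
time_s: 33.87
position: [0.4452, 0.041, 0.1388]
ee_rot: [-0.002, 0.031, 1.0, -0.001]
wrist_force: [-0.1, 0.2, 0.0]
width: 0.001
gripper_force: 0.0
time_s: 34.03
position: [0.446, 0.0442, 0.1393]
ee_rot: [-0.001, 0.029, 1.0, 0.0]
wrist_force: [-0.1, 0.4, 0.6]
width: 0.0
gripper_force: 0.0
```

```bash
python3 -m inch '[{"slide":[0.14,-0.03,-0.5],"dr":[0,0,0],"fingers":-1},{"slide":[0,0,-0.7],"dr":[0,0,0],"fingers":-1},{"slide":[0,0,-0.7],"dr":[0,0,0],"fingers":-1},{"slide":[0,0,-0.5],"dr":[0,0,0],"fingers":-1},{"slide":[0,0,0],"dr":[0,0,0],"fingers":-1},{"slide":[0,0,0],"dr":[0,0,0],"fingers":-1}]'
python3 -m inch '[{"slide":[0.3,-0.02,0],"dr":[0,0,0],"fingers":-1},{"slide":[0.3,-0.02,0],"dr":[0,0,0],"fingers":-1},{"slide":[0.3,-0.02,0],"dr":[0,0,0],"fingers":-1},{"slide":[0.3,-0.02,0],"dr":[0,0,0],"fingers":-1},{"slide":[0.3,-0.02,0],"dr":[0,0,0],"fingers":-1},{"slide":[0.3,-0.02,0],"dr":[0,0,0],"fingers":-1},{"slide":[0.3,-0.02,0],"dr":[0,0,0],"fingers":-1},{"slide":[0.3,-0.02,0],"dr":[0,0,0],"fingers":-1},{"slide":[0.3,-0.02,0],"dr":[0,0,0],"fingers":-1},{"slide":[0,0,0],"dr":[0,0,0],"fingers":-1},{"slide":[0,0,0],"dr":[0,0,0],"fingers":-1}]'
```

```text
time_s: 34.53
position: [0.4509, 0.0437, 0.0432]
ee_rot: [-0.002, 0.028, 1.0, 0.0]
wrist_force: [0.1, 0.6, 0.5]
width: -0.001
gripper_force: 0.0
time_s: 35.45
position: [0.5631, 0.0351, 0.0452]
ee_rot: [0.001, 0.029, 1.0, -0.0]
wrist_force: [-0.3, 0.8, 0.4]
width: 0.001
gripper_force: 0.0
```

```bash
python3 -m inch '[{"slide":[-0.2,0,0],"dr":[0,0,0],"fingers":-1},{"slide":[0,0,-0.25],"dr":[0,0,0],"fingers":-1},{"slide":[0.2,0,0],"dr":[0,0,0],"fingers":-1},{"slide":[0.15,-0.01,0],"dr":[0,0,0],"fingers":-1},{"slide":[0.15,-0.01,0],"dr":[0,0,0],"fingers":-1},{"slide":[0.1,0,0],"dr":[0,0,0],"fingers":-1},{"slide":[0,0,0],"dr":[0,0,0],"fingers":-1},{"slide":[0,0,0],"dr":[0,0,0],"fingers":-1}]'
python3 -m inch '[{"slide":[0.08,0,0],"dr":[0,0,0],"fingers":-1},{"slide":[0,0,0],"dr":[0,0,0],"fingers":-1},{"slide":[0,0,0],"dr":[0,0,0],"fingers":-1}]'
```

```text
time_s: 36.12
position: [0.5776, 0.0346, 0.0346]
ee_rot: [0.001, 0.029, 1.0, 0.0]
wrist_force: [-0.6, 0.0, -0.2]
width: -0.002
gripper_force: 0.0
time_s: 36.37
position: [0.5801, 0.0346, 0.0345]
ee_rot: [0.0, 0.029, 1.0, 0.0]
wrist_force: [1.1, -0.5, 0.3]
width: 0.001
gripper_force: 0.0
```

```bash
for i in 1 2; do python3 -m inch '[{"slide":[0.08,0,0],"dr":[0,0,0],"fingers":-1},{"slide":[0,0,0],"dr":[0,0,0],"fingers":-1},{"slide":[0,0,0],"dr":[0,0,0],"fingers":-1}]'; done
```

```text
time_s: 36.62
position: [0.5822, 0.0346, 0.0342]
ee_rot: [-0.001, 0.029, 1.0, -0.0]
wrist_force: [-2.7, -0.3, 1.0]
width: 0.003
gripper_force: 1.3
time_s: 36.87
position: [0.5823, 0.0346, 0.0339]
ee_rot: [-0.004, 0.029, 1.0, -0.0]
wrist_force: [-8.5, -0.9, 7.3]
width: -0.002
gripper_force: 4.4
```

```bash
python3 -m inch '[{"slide":[-0.3,0,0],"dr":[0,0,0],"fingers":-1},{"slide":[-0.3,0,0.3],"dr":[0,0,0],"fingers":-1},{"slide":[-0.2,0,0.8],"dr":[0,0,0],"fingers":-1},{"slide":[-0.2,-0.5,0.9],"dr":[0,0,0],"fingers":0},{"slide":[-0.2,-0.8,0.9],"dr":[0,0,0],"fingers":1},{"slide":[-0.3,-0.8,0],"dr":[0,0,0],"fingers":1},{"slide":[-0.3,-0.8,0],"dr":[0,0,0],"fingers":1},{"slide":[-0.3,-0.8,0],"dr":[0,0,0],"fingers":1},{"slide":[-0.3,-0.8,0],"dr":[0,0,0],"fingers":1},{"slide":[-0.3,-0.8,0],"dr":[0,0,0],"fingers":1},{"slide":[-0.3,-0.8,0],"dr":[0,0,0],"fingers":1},{"slide":[-0.3,-0.8,0],"dr":[0,0,0],"fingers":1}]'
python3 -m inch '[{"slide":[-0.3,-0.8,0],"dr":[0,0,0],"fingers":1},{"slide":[-0.1,-0.7,0],"dr":[0,0,0],"fingers":1},{"slide":[0,-0.2,0],"dr":[0,0,0],"fingers":1},{"slide":[0,0,0],"dr":[0,0,0],"fingers":1},{"slide":[0,0,0],"dr":[0,0,0],"fingers":1}]'
python3 - <<'E'
from seg import *
s,K,T=shot('scene');d=np.load('scene0.npz')
a=cv2.cvtColor(d['im'],cv2.COLOR_BGR2GRAY).astype(np.float32);b=cv2.cvtColor(s,cv2.COLOR_BGR2GRAY).astype(np.float32)
p=proj(K,T,[[.632,.12,.07],[.6,.09,.045],[.645,.16,.074]]);print(p.round())
x0,y0,x1,y1=165,185,225,235   # drawer front left corner patch
print(cv2.phaseCorrelate(a[y0:y1,x0:x1].copy(),b[y0:y1,x0:x1].copy()), np.abs(a-b)[y0:y1,x0:x1].mean())
E
```

```text
time_s: 37.87
position: [0.4554, -0.2385, 0.1453]
ee_rot: [0.001, 0.029, 1.0, -0.001]
wrist_force: [1.5, -0.8, 0.6]
width: 0.997
gripper_force: 0.0
time_s: 38.28
position: [0.4397, -0.3045, 0.1449]
ee_rot: [0.0, 0.029, 1.0, 0.0]
wrist_force: [0.4, 1.6, -0.1]
width: 1.003
gripper_force: 0.0
[[220. 211.]
 [236. 215.]
 [208. 218.]]
((0.10108298352792744, 0.025255627152297677), 0.7880038668314616) 5.1526666
```

The drawer patch matches the start picture to 0.1 px, so the drawer is shut. Next is the cup.

```bash
python3 -m inch '[{"slide":[-0.07,-0.11,-0.6],"dr":[0,0,0],"fingers":1},{"slide":[0,0,-0.8],"dr":[0,0,0],"fingers":1},{"slide":[0,0,-0.7],"dr":[0,0,0],"fingers":1},{"slide":[0,0,-0.5],"dr":[0,0,0],"fingers":1},{"slide":[0,0,-0.3],"dr":[0,0,0],"fingers":1},{"slide":[0,0,-0.15],"dr":[0,0,0],"fingers":1},{"slide":[0,0,0],"dr":[0,0,0],"fingers":1},{"slide":[0,0,0],"dr":[0,0,0],"fingers":1},{"slide":[0,0,0],"dr":[0,0,0],"fingers":1}]'
```

```text
time_s: 39.08
position: [0.4377, -0.3092, 0.024]
ee_rot: [0.001, 0.028, 1.0, -0.001]
wrist_force: [0.1, -1.0, 1.1]
width: 0.994
gripper_force: 0.0
```

```bash
python3 -m inch '[{"slide":[0,0,-0.15],"dr":[0,0,0],"fingers":1},{"slide":[0,0,0],"dr":[0,0,0],"fingers":0.5},{"slide":[0,0,0],"dr":[0,0,0],"fingers":0.2},{"slide":[0,0,0],"dr":[0,0,0],"fingers":0},{"slide":[0,0,0],"dr":[0,0,0],"fingers":0},{"slide":[0,0,0],"dr":[0,0,0],"fingers":0},{"slide":[0,0,0],"dr":[0,0,0],"fingers":0},{"slide":[0,0,0],"dr":[0,0,0],"fingers":0}]' 20
python3 -m inch '[{"slide":[0,0,0.3],"dr":[0,0,0],"fingers":0},{"slide":[0,0,0.5],"dr":[0,0,0],"fingers":0},{"slide":[0,0,0.7],"dr":[0,0,0],"fingers":0},{"slide":[0,0,0.7],"dr":[0,0,0],"fingers":0},{"slide":[0,0,0.4],"dr":[0,0,0],"fingers":0},{"slide":[0,0,0],"dr":[0,0,0],"fingers":0},{"slide":[0,0,0],"dr":[0,0,0],"fingers":0}]'
```

```text
time_s: 39.75
position: [0.4368, -0.309, 0.0173]
ee_rot: [0.0, 0.029, 1.0, -0.0]
wrist_force: [-0.4, 1.8, 5.8]
width: 0.712
gripper_force: 21.5
time_s: 40.33
position: [0.4369, -0.3095, 0.1212]
ee_rot: [0.001, 0.029, 1.0, -0.001]
wrist_force: [0.5, -0.3, -0.6]
width: 0.713
gripper_force: 22.2
```

```bash
python3 -m inch '[{"slide":[0.1,0.4,0],"dr":[0,0,0],"fingers":0},{"slide":[0.15,0.6,0],"dr":[0,0,0],"fingers":0},{"slide":[0.17,0.7,0],"dr":[0,0,0],"fingers":0},{"slide":[0.17,0.7,0],"dr":[0,0,0],"fingers":0},{"slide":[0.17,0.7,0],"dr":[0,0,0],"fingers":0},{"slide":[0.17,0.7,0],"dr":[0,0,0],"fingers":0},{"slide":[0.17,0.7,0],"dr":[0,0,0],"fingers":0},{"slide":[0.17,0.7,0],"dr":[0,0,0],"fingers":0},{"slide":[0.17,0.7,0],"dr":[0,0,0],"fingers":0},{"slide":[0.17,0.7,0],"dr":[0,0,0],"fingers":0},{"slide":[0.17,0.7,0],"dr":[0,0,0],"fingers":0},{"slide":[0.17,0.7,0],"dr":[0,0,0],"fingers":0}]'
python3 -m inch '[{"slide":[0.17,0.7,0],"dr":[0,0,0],"fingers":0},{"slide":[0.17,0.7,0],"dr":[0,0,0],"fingers":0},{"slide":[0.17,0.7,0],"dr":[0,0,0],"fingers":0},{"slide":[0.17,0.7,0],"dr":[0,0,0],"fingers":0},{"slide":[0.1,0.35,0],"dr":[0,0,0],"fingers":0},{"slide":[0.03,0.14,0],"dr":[0,0,0],"fingers":0},{"slide":[0,0,0],"dr":[0,0,0],"fingers":0},{"slide":[0,0,0],"dr":[0,0,0],"fingers":0},{"slide":[0,0,0],"dr":[0,0,0],"fingers":0}]'
```

```text
time_s: 41.33
position: [0.5127, 0.0126, 0.1182]
ee_rot: [-0.002, 0.029, 1.0, 0.0]
wrist_force: [1.1, 0.1, -0.9]
width: 0.713
gripper_force: 22.2
time_s: 42.08
position: [0.5462, 0.1413, 0.1202]
ee_rot: [-0.001, 0.029, 1.0, -0.0]
wrist_force: [1.3, -0.4, -1.4]
width: 0.712
gripper_force: 22.3
```

```bash
python3 -m inch '[{"slide":[0,0,-0.4],"dr":[0,0,0],"fingers":0},{"slide":[0,0,-0.6],"dr":[0,0,0],"fingers":0},{"slide":[0,0,-0.6],"dr":[0,0,0],"fingers":0},{"slide":[0,0,-0.4],"dr":[0,0,0],"fingers":0},{"slide":[0,0,-0.25],"dr":[0,0,0],"fingers":0},{"slide":[0,0,-0.1],"dr":[0,0,0],"fingers":0},{"slide":[0,0,0],"dr":[0,0,0],"fingers":0},{"slide":[0,0,0],"dr":[0,0,0],"fingers":0}]'
```

```text
time_s: 42.75
position: [0.5477, 0.1423, 0.0276]
ee_rot: [0.001, 0.029, 1.0, 0.0]
wrist_force: [0.0, 0.1, -0.7]
width: 0.715
gripper_force: 22.3
```

Down the last ~10 mm (to z 0.0175), release and rise, then go to the ink (TCP 0.508, −0.311).

```bash
python3 -m inch '[{"slide":[0,0,-0.14],"dr":[0,0,0],"fingers":0},{"slide":[0,0,-0.08],"dr":[0,0,0],"fingers":0},{"slide":[0,0,0],"dr":[0,0,0],"fingers":0},{"slide":[0,0,0],"dr":[0,0,0],"fingers":0},{"slide":[0,0,0],"dr":[0,0,0],"fingers":0}]'
```

```text
time_s: 43.17
position: [0.5471, 0.1427, 0.0182]
ee_rot: [0.0, 0.029, 1.0, 0.0]
wrist_force: [0.4, 0.0, -1.7]
width: 0.709
gripper_force: 22.3
```

```bash
python3 -m inch '[{"slide":[0,0,-0.03],"dr":[0,0,0],"fingers":0},{"slide":[0,0,0],"dr":[0,0,0],"fingers":0},{"slide":[0,0,0],"dr":[0,0,0],"fingers":0.2},{"slide":[0,0,0],"dr":[0,0,0],"fingers":0.5},{"slide":[0,0,0],"dr":[0,0,0],"fingers":1},{"slide":[0,0,0],"dr":[0,0,0],"fingers":1},{"slide":[0,0,0.4],"dr":[0,0,0],"fingers":1},{"slide":[0,0,0.8],"dr":[0,0,0],"fingers":1},{"slide":[0,0,0.9],"dr":[0,0,0],"fingers":1},{"slide":[0,0,0.9],"dr":[0,0,0],"fingers":1},{"slide":[-0.2,-0.3,0.3],"dr":[0,0,0],"fingers":1},{"slide":[-0.2,-0.6,0],"dr":[0,0,0],"fingers":1}]'
python3 -m inch '[{"slide":[-0.2,-0.9,0],"dr":[0,0,0],"fingers":1},{"slide":[-0.2,-0.9,0],"dr":[0,0,0],"fingers":1},{"slide":[-0.2,-0.9,0],"dr":[0,0,0],"fingers":1},{"slide":[0,-0.9,0],"dr":[0,0,0],"fingers":1},{"slide":[0,-0.9,0],"dr":[0,0,0],"fingers":1},{"slide":[0,-0.9,0],"dr":[0,0,0],"fingers":1},{"slide":[0,-0.9,0],"dr":[0,0,0],"fingers":1},{"slide":[0,-0.9,0],"dr":[0,0,0],"fingers":1},{"slide":[0,-0.9,0],"dr":[0,0,0],"fingers":1},{"slide":[0,-0.9,0],"dr":[0,0,0],"fingers":1},{"slide":[0,-0.9,0],"dr":[0,0,0],"fingers":1},{"slide":[0,-0.5,0],"dr":[0,0,0],"fingers":1}]'
python3 -m inch '[{"slide":[0,0,0],"dr":[0,0,0],"fingers":1},{"slide":[0,0,0],"dr":[0,0,0],"fingers":1},{"slide":[0,0,0],"dr":[0,0,0],"fingers":1}]'
```

```text
time_s: 44.17
position: [0.5349, 0.1082, 0.1537]
ee_rot: [0.005, 0.027, 1.0, 0.001]
wrist_force: [0.1, -1.4, -0.1]
width: 1.001
gripper_force: 0.0
time_s: 45.17
position: [0.5068, -0.3132, 0.1486]
ee_rot: [0.0, 0.03, 1.0, -0.001]
wrist_force: [1.2, 0.4, 0.4]
width: 1.0
gripper_force: 0.0
time_s: 45.42
position: [0.5064, -0.3084, 0.1482]
ee_rot: [-0.001, 0.029, 1.0, 0.001]
wrist_force: [-0.3, 0.7, -0.0]
width: 1.0
gripper_force: 0.0
```

```bash
python3 -m inch '[{"slide":[0,-0.07,-0.6],"dr":[0,0,0],"fingers":1},{"slide":[0,0,-0.8],"dr":[0,0,0],"fingers":1},{"slide":[0,0,-0.8],"dr":[0,0,0],"fingers":1},{"slide":[0,0,-0.6],"dr":[0,0,0],"fingers":1},{"slide":[0,0,-0.3],"dr":[0,0,0],"fingers":1},{"slide":[0,0,-0.1],"dr":[0,0,0],"fingers":1},{"slide":[0,0,0],"dr":[0,0,0],"fingers":1},{"slide":[0,0,0],"dr":[0,0,0],"fingers":1},{"slide":[0,0,0],"dr":[0,0,0],"fingers":1}]'
```

```text
time_s: 46.17
position: [0.5085, -0.313, 0.0228]
ee_rot: [0.002, 0.029, 1.0, -0.001]
wrist_force: [-0.1, -0.4, -0.2]
width: 0.999
gripper_force: 0.0
```

```bash
python3 -m inch '[{"slide":[0,0.03,-0.28],"dr":[0,0,0],"fingers":1},{"slide":[0,0,0],"dr":[0,0,0],"fingers":0},{"slide":[0,0,0],"dr":[0,0,0],"fingers":-0.3},{"slide":[0,0,0],"dr":[0,0,0],"fingers":-0.3},{"slide":[0,0,0],"dr":[0,0,0],"fingers":-0.3},{"slide":[0,0,0],"dr":[0,0,0],"fingers":-0.3},{"slide":[0,0,0],"dr":[0,0,0],"fingers":-0.3},{"slide":[0,0,0],"dr":[0,0,0],"fingers":-0.3}]' 30
python3 -m inch '[{"slide":[0,0,0.4],"dr":[0,0,0],"fingers":-0.3},{"slide":[0,0,0.7],"dr":[0,0,0],"fingers":-0.3},{"slide":[0,0,0.7],"dr":[0,0,0],"fingers":-0.3},{"slide":[0,0,0.5],"dr":[0,0,0],"fingers":-0.3},{"slide":[0,0,0],"dr":[0,0,0],"fingers":-0.3},{"slide":[0,0,0],"dr":[0,0,0],"fingers":-0.3}]'
```

```text
time_s: 46.83
position: [0.5071, -0.3111, 0.0098]
ee_rot: [0.0, 0.029, 1.0, -0.0]
wrist_force: [-0.8, -0.1, 0.3]
width: 0.602
gripper_force: 33.2
time_s: 47.33
position: [0.5078, -0.3116, 0.1027]
ee_rot: [0.001, 0.029, 1.0, -0.001]
wrist_force: [-0.4, -0.8, -2.5]
width: 0.607
gripper_force: 33.0
```

```bash
python3 -m inch '[{"slide":[0,0.4,0.1],"dr":[0,0,0],"fingers":-0.3},{"slide":[0,0.7,0],"dr":[0,0,0],"fingers":-0.3},{"slide":[0,0.8,0],"dr":[0,0,0],"fingers":-0.3},{"slide":[0.1,0.8,0],"dr":[0,0,0],"fingers":-0.3},{"slide":[0.2,0.8,0],"dr":[0,0,0],"fingers":-0.3},{"slide":[0.2,0.8,0],"dr":[0,0,0],"fingers":-0.3},{"slide":[0.15,0.8,0],"dr":[0,0,0],"fingers":-0.3},{"slide":[0,0.7,0],"dr":[0,0,0],"fingers":-0.3},{"slide":[0,0.29,0],"dr":[0,0,0],"fingers":-0.3},{"slide":[0,0,0],"dr":[0,0,0],"fingers":-0.3},{"slide":[0,0,0],"dr":[0,0,0],"fingers":-0.3},{"slide":[0,0,0],"dr":[0,0,0],"fingers":-0.3}]'
```

```text
time_s: 48.33
position: [0.5323, -0.0678, 0.1048]
ee_rot: [-0.001, 0.029, 1.0, -0.0]
wrist_force: [-1.1, 0.3, -1.4]
width: 0.602
gripper_force: 33.0
```

```bash
python3 -m inch '[{"slide":[0.02,0,-0.6],"dr":[0,0,0],"fingers":-0.3},{"slide":[0,0,-0.7],"dr":[0,0,0],"fingers":-0.3},{"slide":[0,0,-0.5],"dr":[0,0,0],"fingers":-0.3},{"slide":[0,0,-0.3],"dr":[0,0,0],"fingers":-0.3},{"slide":[0,0,0],"dr":[0,0,0],"fingers":-0.3},{"slide":[0,0,0],"dr":[0,0,0],"fingers":-0.3},{"slide":[0,0,0],"dr":[0,0,0],"fingers":-0.3}]'
```

```text
time_s: 48.92
position: [0.5346, -0.0684, 0.0224]
ee_rot: [0.001, 0.029, 1.0, -0.0]
wrist_force: [0.5, -0.0, -0.9]
width: 0.605
gripper_force: 32.9
```

```bash
python3 -m inch '[{"slide":[0,0,-0.18],"dr":[0,0,0],"fingers":-0.3},{"slide":[0,0,-0.08],"dr":[0,0,0],"fingers":-0.3},{"slide":[0,0,0],"dr":[0,0,0],"fingers":-0.3},{"slide":[0,0,0],"dr":[0,0,0],"fingers":-0.3}]'
```

```text
time_s: 49.25
position: [0.5339, -0.0673, 0.0114]
ee_rot: [0.0, 0.029, 1.0, -0.0]
wrist_force: [-0.6, 0.4, -2.0]
width: 0.608
gripper_force: 33.1
```

```bash
python3 -m inch '[{"slide":[0,0,-0.02],"dr":[0,0,0],"fingers":-0.3},{"slide":[0,0,0],"dr":[0,0,0],"fingers":-0.3},{"slide":[0,0,0],"dr":[0,0,0],"fingers":1},{"slide":[0,0,0],"dr":[0,0,0],"fingers":1},{"slide":[0,0,0],"dr":[0,0,0],"fingers":1},{"slide":[0,0,0],"dr":[0,0,0],"fingers":1},{"slide":[0,0,0.5],"dr":[0,0,0],"fingers":1},{"slide":[0,0,0.9],"dr":[0,0,0],"fingers":1},{"slide":[0,0,1],"dr":[0,0,0],"fingers":1},{"slide":[0,0,1],"dr":[0,0,0],"fingers":1},{"slide":[0,0,1],"dr":[0,0,0],"fingers":1},{"slide":[0.1,-0.2,0.2],"dr":[0,0,0],"fingers":1}]'
python3 -m inch '[{"slide":[0.2,-0.6,0],"dr":[0,0,0],"fingers":1},{"slide":[0.2,-0.8,0],"dr":[0,0,0],"fingers":1},{"slide":[0.2,-0.8,0],"dr":[0,0,0],"fingers":1},{"slide":[0.2,-0.8,0],"dr":[0,0,0],"fingers":1},{"slide":[0.2,-0.8,0],"dr":[0,0,0],"fingers":1},{"slide":[0.2,-0.8,0],"dr":[0,0,0],"fingers":1},{"slide":[0.2,-0.8,0],"dr":[0,0,0],"fingers":1},{"slide":[0.1,-0.6,0],"dr":[0,0,0],"fingers":1},{"slide":[0,0,0],"dr":[0,0,0],"fingers":1},{"slide":[0,0,0],"dr":[0,0,0],"fingers":1},{"slide":[0,0,0],"dr":[0,0,0],"fingers":1}]'
```

```text
time_s: 50.25
position: [0.5415, -0.0755, 0.2021]
ee_rot: [0.006, 0.028, 1.0, -0.001]
wrist_force: [1.3, -0.9, 0.8]
width: 0.998
gripper_force: 0.0
time_s: 51.17
position: [0.5972, -0.3149, 0.1936]
ee_rot: [-0.001, 0.029, 1.0, 0.001]
wrist_force: [-1.0, -0.2, -0.6]
width: 1.006
gripper_force: 0.0
```

Down to z ≈ 0.090 at (0.598, −0.317).

```bash
python3 -m inch '[{"slide":[0,-0.05,-0.5],"dr":[0,0,0],"fingers":1},{"slide":[0,0,-0.7],"dr":[0,0,0],"fingers":1},{"slide":[0,0,-0.7],"dr":[0,0,0],"fingers":1},{"slide":[0,0,-0.5],"dr":[0,0,0],"fingers":1},{"slide":[0,0,-0.3],"dr":[0,0,0],"fingers":1},{"slide":[0,0,0],"dr":[0,0,0],"fingers":1},{"slide":[0,0,0],"dr":[0,0,0],"fingers":1},{"slide":[0,0,0],"dr":[0,0,0],"fingers":1}]'
```

```text
time_s: 51.83
position: [0.5989, -0.3175, 0.0882]
ee_rot: [0.001, 0.028, 1.0, -0.001]
wrist_force: [0.6, -0.6, 0.4]
width: 1.001
gripper_force: 0.0
```

```bash
python3 -m inch '[{"slide":[0,0,0],"dr":[0,0,0],"fingers":0},{"slide":[0,0,0],"dr":[0,0,0],"fingers":0},{"slide":[0,0,0],"dr":[0,0,0],"fingers":0},{"slide":[0,0,0],"dr":[0,0,0],"fingers":0},{"slide":[0,0,0],"dr":[0,0,0],"fingers":0},{"slide":[0,0,0],"dr":[0,0,0],"fingers":0}]' 30
```

```text
time_s: 52.33
position: [0.5989, -0.3183, 0.0886]
ee_rot: [0.001, 0.029, 1.0, -0.001]
wrist_force: [-1.4, 0.1, 6.5]
width: 0.71
gripper_force: 32.7
```

```bash
python3 -m inch '[{"slide":[0,0,0.5],"dr":[0,0,0],"fingers":0},{"slide":[0,0,0.7],"dr":[0,0,0],"fingers":0},{"slide":[0,0,0.8],"dr":[0,0,0],"fingers":0},{"slide":[0,0,0.7],"dr":[0,0,0],"fingers":0},{"slide":[0,0,0],"dr":[0,0,0],"fingers":0},{"slide":[0,0,0],"dr":[0,0,0],"fingers":0}]'
python3 -m inch '[{"slide":[-0.1,0.4,0],"dr":[0,0,0],"fingers":0},{"slide":[-0.13,0.7,0],"dr":[0,0,0],"fingers":0},{"slide":[-0.13,0.8,0],"dr":[0,0,0],"fingers":0},{"slide":[-0.13,0.8,0],"dr":[0,0,0],"fingers":0},{"slide":[-0.13,0.8,0],"dr":[0,0,0],"fingers":0},{"slide":[-0.13,0.8,0],"dr":[0,0,0],"fingers":0},{"slide":[-0.13,0.8,0],"dr":[0,0,0],"fingers":0},{"slide":[-0.13,0.8,0],"dr":[0,0,0],"fingers":0},{"slide":[-0.13,0.8,0],"dr":[0,0,0],"fingers":0},{"slide":[-0.13,0.8,0],"dr":[0,0,0],"fingers":0},{"slide":[-0.13,0.8,0],"dr":[0,0,0],"fingers":0},{"slide":[0,0.5,0],"dr":[0,0,0],"fingers":0}]'
python3 -m inch '[{"slide":[0,0,0],"dr":[0,0,0],"fingers":0},{"slide":[0,0,0],"dr":[0,0,0],"fingers":0},{"slide":[0,0,0],"dr":[0,0,0],"fingers":0}]'
```

```text
time_s: 52.83
position: [0.5988, -0.3181, 0.1962]
ee_rot: [0.002, 0.029, 1.0, -0.001]
wrist_force: [-0.7, 0.3, -4.4]
width: 0.701
gripper_force: 34.3
time_s: 53.83
position: [0.5378, 0.0376, 0.1912]
ee_rot: [-0.004, 0.028, 1.0, 0.001]
wrist_force: [-0.5, -0.1, -3.8]
width: 0.704
gripper_force: 34.5
time_s: 54.08
position: [0.5405, 0.0344, 0.1925]
ee_rot: [-0.002, 0.029, 1.0, -0.0]
wrist_force: [-0.5, -0.1, -3.9]
width: 0.708
gripper_force: 34.6
```

```bash
python3 -m inch '[{"slide":[0.03,0,-0.5],"dr":[0,0,0],"fingers":0},{"slide":[0,0,-0.7],"dr":[0,0,0],"fingers":0},{"slide":[0,0,-0.6],"dr":[0,0,0],"fingers":0},{"slide":[0,0,-0.4],"dr":[0,0,0],"fingers":0},{"slide":[0,0,-0.15],"dr":[0,0,0],"fingers":0},{"slide":[0,0,0],"dr":[0,0,0],"fingers":0},{"slide":[0,0,0],"dr":[0,0,0],"fingers":0},{"slide":[0,0,0],"dr":[0,0,0],"fingers":0}]'
```

```text
time_s: 54.75
position: [0.5444, 0.0341, 0.1017]
ee_rot: [0.001, 0.029, 1.0, -0.0]
wrist_force: [-0.0, -0.2, -3.4]
width: 0.705
gripper_force: 34.6
```

```bash
python3 -m inch '[{"slide":[-0.02,0.01,-0.2],"dr":[0,0,0],"fingers":0},{"slide":[0,0,-0.1],"dr":[0,0,0],"fingers":0},{"slide":[0,0,0],"dr":[0,0,0],"fingers":0},{"slide":[0,0,0],"dr":[0,0,0],"fingers":0},{"slide":[0,0,0],"dr":[0,0,0],"fingers":0}]'
```

```text
time_s: 55.17
position: [0.5421, 0.0352, 0.0885]
ee_rot: [-0.0, 0.029, 1.0, 0.0]
wrist_force: [0.2, 0.2, -2.3]
width: 0.711
gripper_force: 34.6
```

Lower 1 mm, release, rise, then check numerically.

```bash
python3 -m inch '[{"slide":[0,0,-0.03],"dr":[0,0,0],"fingers":0},{"slide":[0,0,0],"dr":[0,0,0],"fingers":0},{"slide":[0,0,0],"dr":[0,0,0],"fingers":0.5},{"slide":[0,0,0],"dr":[0,0,0],"fingers":1},{"slide":[0,0,0],"dr":[0,0,0],"fingers":1},{"slide":[0,0,0],"dr":[0,0,0],"fingers":1},{"slide":[0,0,0.5],"dr":[0,0,0],"fingers":1},{"slide":[0,0,0.9],"dr":[0,0,0],"fingers":1},{"slide":[0,0,1],"dr":[0,0,0],"fingers":1},{"slide":[0,0,1],"dr":[0,0,0],"fingers":1},{"slide":[0,0,1],"dr":[0,0,0],"fingers":1},{"slide":[0,0,0],"dr":[0,0,0],"fingers":1}]'
python3 -m inch '[{"slide":[0,0,0],"dr":[0,0,0],"fingers":1},{"slide":[0,0,0],"dr":[0,0,0],"fingers":1},{"slide":[0,0,0],"dr":[0,0,0],"fingers":1}]'
python3 - <<'E'
from seg import *
im,K,T=shot('wrist','w12f');np.savez('wf.npz',im=im,K=K,T=T);h=hsv(im);S,V=h[...,1],h[...,2]
P=lambda p:proj(K,T,[p])[0].astype(int)
def box(p,r): x,y=P(p); return max(0,x-r),max(0,y-r),x+r,y+r
cd=((h[...,0]>15)&(h[...,0]<32)&(S>40)&(S<150)&(V>140)).astype(np.uint8)*255
c=comp(cd,box((.538,.035,.135),42),5);print('candle',circ(ray(K,T,c,.135)))
white=((S<60)&(V>110)).astype(np.uint8)*255
c=comp(white,box((.5325,-.068,.006),45),31);print('marble',rect(ray(K,T,c,.006)))
c=comp((V<70).astype(np.uint8)*255,box((.5325,-.068,.048),38));print('ink',rect(ray(K,T,c,.048)))
c=comp(white,box((.547,.142,.056),45),9);W=ray(K,T,c,.056);W=W[W[:,0]>.53];print('cup',circ(W))
m=((V>150)&(S>40)&(S<140)).astype(np.uint8)*255
m=((V>135)&(S<140)).astype(np.uint8)*255
s,Ks,Ts=shot('scene','sf');d=np.load('scene0.npz')
g=lambda i:cv2.cvtColor(i,cv2.COLOR_BGR2GRAY).astype(np.float32)
a,b=g(d['im']),g(s)
for n,(x0,y0,x1,y1) in dict(drawer=(165,185,225,235),candle=(252,172,285,228),cup=(228,220,268,256)).items():
    print(n,np.round(cv2.phaseCorrelate(a[y0:y1,x0:x1].copy(),b[y0:y1,x0:x1].copy())[0],2),np.abs(a-b)[y0:y1,x0:x1].mean().round(1))
E
```

```text
time_s: 56.17
position: [0.5474, 0.0349, 0.2729]
ee_rot: [0.008, 0.029, 1.0, -0.0]
wrist_force: [1.5, 0.1, 0.1]
width: 0.999
gripper_force: 0.0
time_s: 56.42
position: [0.541, 0.0351, 0.2614]
ee_rot: [-0.002, 0.029, 1.0, 0.0]
wrist_force: [-0.0, -0.0, 0.5]
width: 1.0
gripper_force: 0.0
candle (array([0.5354, 0.0338]), np.float64(0.05723609599965997))
marble ((532.3746948242188, -58.1204719543457), (111.86219024658203, 91.22322082519531), 86.61662292480469)
ink ((533.1421508789062, -61.83906173706055), (57.10760498046875, 54.37485885620117), 86.89903259277344)
cup (array([0.5465, 0.1423]), np.float64(0.06315091223118281))
drawer [0.13 0.1 ] 4.8
candle [-0.5   0.06] 12.4
cup [0.01 0.12] 4.1
```

```bash
python3 -c "
from bench import bot
print(bot.close_job())"
```

```text
the job is handed in; nothing more can be done
None
```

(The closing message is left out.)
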